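# Fit a control board from the stock box into its hinged case

## Task

Get the control board out of the sloping stock box: lift the box's cover over the lip at its lower end, slide it out of its grooves and lay it flat on the black rubber mat, grip bar up. Then set the board down flat in the open case, right way up - do not let it fall - and swing the hinged lid over until the two halves of the case meet edge to edge. Leave everything else on the bench where it is.

Things in the scene. Friction and masses are not known exactly. Their poses are not given: they have to be found in the camera images.
- stock_box: Grey metal box, open on top, 158 x 128 mm, fixed on a stand, sloping 25 degrees; lower end towards its -x (roughly the robot). Origin on the bench, 55 mm nearer the low end than its middle; x level towards the high end, z up (frame not tilted). Floor 5, side walls 54 mm high, 104 mm apart; the cover lies on them between cheeks 120 mm apart, 77 mm high. Left or right of the mat, the case opposite.
- box_flange (a point): Middle of the line joining the lower ends of the two inward flanges that hold the cover down over the upper third of the box (the grooves), at flange underside: 19 mm above the wall tops, for a 5 mm cover. The cover must go down the slope by 50 mm or more (60 is good) to come clear of them. Flanges reach to 50 mm from the middle line, 4 mm thick.
- box_lip (a point): Top middle of the lip at the box's lower end, 6 mm above the wall tops, so 1 mm above the cover's upper face. The cover must be raised square to the slope by more than 6 and less than 14 mm, drawn down the slope over the lip, then lifted off.
- cover: The stock box's loose aluminium cover, plate 146 (x) x 116 (y) x 5 mm, 0.12 kg, with a grip bar across its middle: 60 mm long along y, 14 mm thick along x, z=5 to 33 mm. Origin at the centre of the plate's underside, z out of the plate (bar side), x up the slope as it starts, lying on the box against the lip.
- board: Control board: green plate 84 (x) x 96 (y) x 6 mm, about 0.22 kg; grip it by the aluminium heat sink in its middle, 60 mm long (x), 24 thick (y), z=6 to 46 mm; other parts, up to 16 mm high, are 33 mm or more from the middle in y. Origin at the centre of the underside, z up. Starts in the stock box under the cover, flat on the sloping floor against the lower end, x up the slope.
- case: Lower half of the grey plastic case, fixed to the bench: open tray 100 (x) x 112 (y) x 32 mm high, walls and floor 4 mm. Origin at the centre of its underside, z up, +x towards the hinge at its far side. The board fits in with its x along the case's x (either way round), 4 mm play each side, its underside then 4 mm above the case's.
- case_lid (a joint): Opening angle of the case's upper half (rad): 0 = closed, rims touching; starts at 1.75 to 2.05 (standing up, leaning back), stop at 2.2. The lid is a shell 100 x 112 x 24 mm, walls 4 mm, open side down when closed. Stiff hinge (0.1 N m friction): it stays at any angle and must be pushed all the way shut, with 1 to 2 N at its free edge.
- case_hinge (a point): Middle of the hinge axis, at (50, 0, 32) mm in the case's frame; the axis runs along the case's y.
- lid_edge (a point): Middle of the lid's free outer edge: 100 mm from the hinge axis along the lid and 24 mm outside the rim plane; when closed it is the front top edge, 56 mm above the bench.
- mat: Black rubber mat 180 (x) x 150 (y) x 3 mm, fixed on the bench between box and case. Origin at the centre of its underside.
- spray_can: Blue can, 56 mm across, 180 mm tall, standing behind the mat, origin under it. Leave alone.
- multimeter: Yellow multimeter, 150 x 80 x 38 mm, lying at one side. Origin at the centre of its underside. Leave alone.
- clamp_meter: Red clamp meter with yellow jaws, 200 x 75 x 32 mm, lying at the other side. Origin on its underside. Leave alone.
- pulley: Aluminium belt pulley, 90 mm across, 40 mm high, behind the box or the case. Origin under it. Leave alone.
- mug: White mug, 80 mm across, 90 mm high, behind the box or the case. Origin under it. Leave alone.
- screwdriver: Screwdriver, 190 mm long, lying at the left front. Leave alone.
- capacitor: Aluminium motor capacitor, 48 mm across, 75 mm tall, standing behind the blue can. Origin under it. Leave alone.
Things that resemble listed ones, but are neither listed nor needed, are in the scene too. Of the things like the mat, leave any that is white; of the rest the larger one is meant.

How it is judged:
On the way, in this order (a step that is already met when the one before it is completed fails the run):
1. the cover lies flat on the mat, bar up (horizontal distance between cover and mat below 0.05 m and z of cover in the frame of mat below 0.009 m and angle between cover's own z axis and vertical below 0.08 rad and linear speed of cover below 0.03 m/s), for 0.2 s.
2. the board lies flat in the case's lower half (z of board in the frame of case below 0.008 m and horizontal distance between board and case below 0.01 m and angle between board's own z axis and vertical below 0.06 rad and linear speed of board below 0.03 m/s), for 0.2 s.
At the end, for the whole second after the job is handed in: Case shut (lid angle under 0.03 rad), the board flat inside (under 8 mm above the case's underside, within 10 mm of its middle, tilt under 0.06 rad); cover flat on the mat, bar up (middles within 50 mm, under 9 mm above the mat's underside, tilt under 0.08 rad); all at rest (all of step 1 and all of step 2 and value of joint case_lid below 0.03 rad); the robot touches nothing.
It fails at once if one of the other loose things on the bench (can, meters, pulley, mug, screwdriver, capacitor) is moved by more than 30 mm (distance of any of spray_can, multimeter, clamp_meter, pulley, mug, screwdriver, capacitor from where it was at the start of the episode above 0.03 m).
It fails at once if the board is let fall: out of the fingers more than 40 mm above the case's underside, away from the stock box (contact force between the fingers and board below 0.05 N and z of board in the frame of case above 0.04 m and horizontal distance between board and stock_box above 0.15 m).
It also fails if it takes over 72 s, if anything falls off the work surface, if the arm or the gripper's body presses on something with over 40 N, if the wrist force passes 120 N, or if a joint passes its speed limit or range.

## Robot

A 6-joint arm with a two-finger parallel gripper is mounted at the origin on the work surface. World frame = base frame: x ahead of the robot, y to its left, z up, the work surface at z = 0. Lengths are in m, angles in rad, forces in N, time in s.
With the tool pointing down it reaches from about 0.375 to 0.825 m from the base axis. Payload 5.5 kg.
Tool frame: the origin (TCP) lies at the very end of the fingers, on their centre line; the grasp point (between the pads) lies 19 mm behind it; z points along the fingers, y is the line along which they close (so a half turn about z gives the same grasp; the last joint's range is limited). The gripper opens to 85 mm and grips with 20 to 120 N. Pads are 22 mm wide; open, the fingers measure 114 mm over their backs; the gripper's body (76 mm by 85 mm) begins 54 mm behind the grasp point. The pads swing forward as they close: fully open they stand 13 mm farther back than shut.
Start: joints at [-1.303, 0.314, -0.047, 1.21, 0, 1.571], TCP at [0.159, -0.579, 0.2] pointing down, gripper open.
Joint ranges: [-2.67, 2.67], [-0.69, 1.73], [-1.03, 1.25], [-2.08, 2.16], [-1.42, 1.45], [-3.14, 3.14]. Speed limits (rad/s): [2.39, 2.39, 3.01, 3.14, 3.14, 3.14].

## Interface

Orientations are given as a unit quaternion [w, x, y, z].
In Python, from plant import manip, vision gives the robot as it stands.
- The arm moves only by the tool apply_moves, never from a script. Its argument "rows" is a list of rows, each an object of numbers: "dx", "dy", "dz": the shift along the tool's x, y, z in units of 150 mm (1.0 is 150 mm); "rx", "ry", "rz": the turn, a rotation vector about the tool's x, y, z in units of pi rad (1.0 is pi rad); "grip": the opening, from 0 (shut) to 1 (fully open). In form: [{"dx": .., "dy": .., "dz": .., "rx": .., "ry": .., "rz": .., "grip": ..}, ...]. A call has 1 to 12 rows; each row shifts and turns the commanded pose from where the row before left it, along the tool's axes as they then stand; what a row does not reach is not made up. A row lasts 1/12 s, in which the tool goes at most 41.7 mm and 7.16 degrees, less where a joint would pass 70% of its speed; a pose out of reach is approached as far as the arm can. A call with a number of a shift or a turn outside -1 to 1 is refused whole. A call with a gripper value outside its range is refused whole. The fingers move at their own pace and stop on an object; the grip force is fixed at half the most. Time passes only in rows, so rows that do not move let the fingers close. It gives the time, the measured TCP pose, the force, the opening and the grip force at its end, in the units of the state.
- manip.sense(): the state, without advancing time (a new reading comes with each control period).
- vision.get_image(name): name is "side" or "top"; returns a dict with "img" (420x560x3 uint8, red, green, blue), "K" (3x3 intrinsics, pixels), "rvec" (rotation vector, rad) and "tvec" (3), from world to camera coordinates, as OpenCV has them. Camera axes: x right, y down, z forward; pixel columns grow to the right and rows downward; lengths in m; the calibration is good to about 2 mm. A picture is of the moment at which its call begins. There is no depth.
- manip.hand_in(): hands the job in; it is judged then, once.
The state is a dict: "time_s": time; "joint_pos": joint angles; "qvel": joint speeds; "tau": joint torques, N m; "position": TCP position; "eef_rot": TCP orientation; "force": force on the tool from outside, world axes, zero at the start; "torque": the same for the moment, N m; "width": finger opening in m; "grip_force": force on a finger pad.
Only numpy, scipy, OpenCV 4.12 (cv2) and the standard library are available. Lean on these libraries where they do the work, as an engineer would, in place of code of your own. Each camera call takes 0.05 s, during which the arm holds its last target. There are 200 camera calls.

## Working session

There is one attempt and no reset: what is moved stays moved. The work goes in short steps, Python scripts to look and compute and a tool call to move; the robot and the scene stay as the last step left them, time stands still between calls to the robot, and variables do not carry over. Pictures are saved under pics/ and viewed, at most 10 in all, crops included, and the job is handed in when it is done.

Besides the shell and the picture viewer there is one more tool, called after "Call:" in YAML: its name, and indented under it one key for each argument. apply_moves: Moves the arm, as the interface text tells. Shifts and turns lie within -1 to 1; 1 stands for 150 mm of shift or pi rad of turn. Its arguments: {"type":"object","properties":{"rows":{"type":"array","items":{"type":"object","properties":{"dx":{"type":"number","minimum":-1,"maximum":1},"dy":{"type":"number","minimum":-1,"maximum":1},"dz":{"type":"number","minimum":-1,"maximum":1},"rx":{"type":"number","minimum":-1,"maximum":1},"ry":{"type":"number","minimum":-1,"maximum":1},"rz":{"type":"number","minimum":-1,"maximum":1},"grip":{"type":"number"}}}}},"required":["rows"]}

```bash
ls; mkdir -p pics; python3 - <<'E'
from plant import manip, vision
import cv2
s=manip.sense();print(s)
for n in("side","top"):
    d=vision.get_image(n);cv2.imwrite(f"pics/{n}0.png",d["img"][:,:,::-1]);print(n,d["K"],d["rvec"],d["tvec"])
E
```

```text
pics
{'time_s': 0.0, 'joint_pos': array([-1.30300681e+00,  3.14225090e-01, -4.80468690e-02,  1.21022114e+00,
       -1.65974593e-05,  1.57082300e+00]), 'qvel': array([ 1.29679522e-03,  1.01159287e-03,  7.87347387e-04, -3.69992207e-04,
        2.35904528e-05,  2.36524569e-04]), 'tau': array([-5.54654762e-04, -5.39588428e+01,  3.39749694e+01,  1.94658124e-02,
        2.16287805e-05, -5.34495371e-06]), 'position': array([ 0.15858932, -0.57801466,  0.1995493 ]), 'eef_rot': array([-8.39685037e-04,  9.91050903e-01,  1.33481788e-01, -1.21491242e-04]), 'force': array([ 1.10306359, -0.16856889,  0.19909478]), 'torque': array([ 0.01418405, -0.00526586, -0.01861006]), 'grip_force': 0.0, 'width': 0.08531373937440978}
side [[484.31682938   0.         288.40505151]
 [  0.         484.31682938 215.63600592]
 [  0.           0.           1.        ]] [ 0.71791394 -2.58152046  1.1808432 ] [0.44266785 0.25900893 1.32027262]
top [[431.6807117    0.         279.66968854]
 [  0.         431.6807117  208.30481614]
 [  0.           0.           1.        ]] [ 2.15844358 -2.14747194  0.16141107] [0.01437543 0.54349246 1.3173575 ]
```

View pics/top0.png

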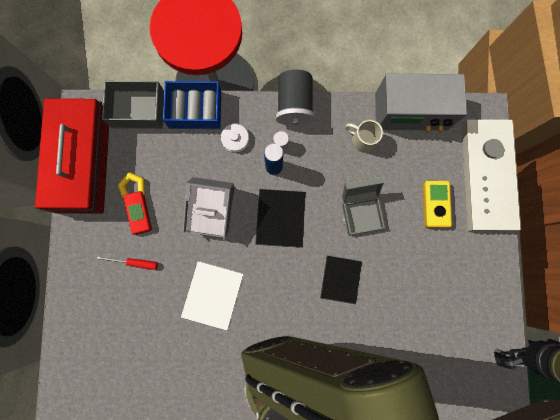

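View pics/side0.png

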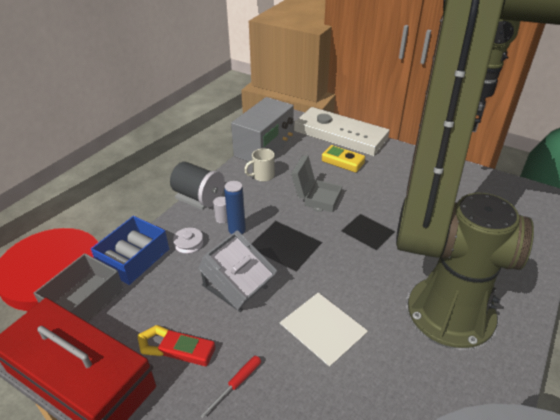

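The top view shows these look-alikes:
- **Mats:** a larger black one at (280,217), a smaller black one at (341,279) and a white sheet at (212,295). I choose (280,217).
- **Box:** the sloping stock box is at (210,208). The level grey bin at (133,103) and the blue bin at (192,103) are decoys.
- **Case:** at (365,208). The grey instrument at (420,100) is a decoy.

In the side view the box is at (238,268), the mat at (287,245) and the case at (318,190). Next I check these in one close crop.

```bash
python3 - <<'E'
import cv2,numpy as np
a=cv2.imread("pics/top0.png")[165:255,175:395]; b=cv2.imread("pics/side0.png")[145:315,190:350]
a=cv2.resize(a,None,fx=3.6,fy=3.6,interpolation=cv2.INTER_CUBIC)  # 792x324
b1=cv2.imread("pics/side0.png")[225:310,190:285];b2=cv2.imread("pics/side0.png")[150:220,285:350]
b1=cv2.resize(b1,None,fx=3.2,fy=3.2,interpolation=cv2.INTER_CUBIC);b2=cv2.resize(b2,None,fx=3.2,fy=3.2,interpolation=cv2.INTER_CUBIC)
o=np.zeros((600,792,3),np.uint8);o[:324]=a[:,:792];o[326:326+b1.shape[0],:b1.shape[1]]=b1;o[326:326+b2.shape[0],320:320+b2.shape[1]]=b2
cv2.imwrite("pics/crop0.png",o)
E
```

```text
(no output)
```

View pics/crop0.png

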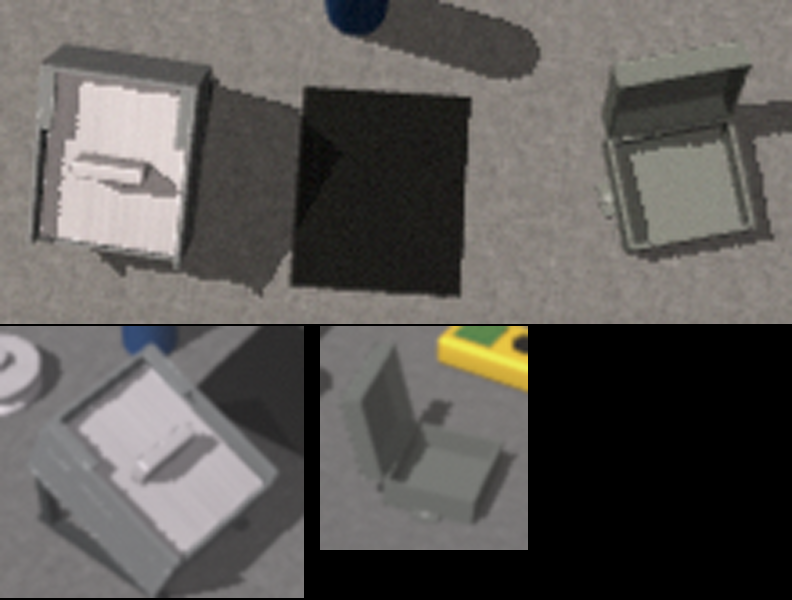

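The crop confirms the choice. The box has its lid plate and bar at top px (205,211), low end towards the robot. The large mat has corners at (259,189), (305,192), (303,247) and (256,244). The case tray rim is around (365,217), with the lid standing behind it.

```bash
cat > h.py <<'E'
import numpy as np,cv2
from plant import manip,vision
CAL={"side":(np.array([[484.31682938,0,288.40505151],[0,484.31682938,215.63600592],[0,0,1]]),np.array([0.71791394,-2.58152046,1.1808432]),np.array([0.44266785,0.25900893,1.32027262])),
"top":(np.array([[431.6807117,0,279.66968854],[0,431.6807117,208.30481614],[0,0,1]]),np.array([2.15844358,-2.14747194,0.16141107]),np.array([0.01437543,0.54349246,1.3173575]))}
def P(n):
    K,r,t=CAL[n];return K@np.c_[cv2.Rodrigues(r)[0],t]
def tri(pt,ps):
    X=cv2.triangulatePoints(P("top"),P("side"),np.array(pt,float).reshape(2,1),np.array(ps,float).reshape(2,1)).ravel();X=X[:3]/X[3]
    e=proj(X,"top")-pt;return X,e
def proj(X,n):
    K,r,t=CAL[n];return cv2.projectPoints(np.array(X,float).reshape(-1,1,3),r,t,K,None)[0].reshape(-1,2).squeeze()
def plane(p,z,n="top"):
    K,r,t=CAL[n];R=cv2.Rodrigues(r)[0];c=-R.T@t;d=R.T@np.linalg.solve(K,[p[0],p[1],1]);return c+d*(z-c[2])/d[2]
E
python3 - <<'E'
from h import *
np.set_printoptions(precision=4,suppress=True)
ct=lambda u,v:(175+(u+.5)/3.6-.5,165+(v+.5)/3.6-.5)
c1=lambda u,v:(190+(u+.5)/3.2-.5,225+(v-326+.5)/3.2-.5)
c2=lambda u,v:(285+(u-320+.5)/3.2-.5,150+(v-326+.5)/3.2-.5)
for k,a,b in [("lowR",(181,268),(275,472)),("lowL",(34,240),(155,596)),("highR",(212,68),(151,347)),("highL",(44,62),(34,464)),("barL",(72,165),(140,470)),("barR",(148,174),(192,430))]:
    X,e=tri(ct(*a),c1(*b));print(k,X,e)
print("mat")
m=[plane(ct(*p),.003) for p in[(303,87),(470,97),(461,297),(290,286)]]
print(np.array(m),np.mean(m,0))
print("case")
m=np.array([plane(ct(*p),.032) for p in[(607,140),(735,122),(755,226),(631,250)]]);print(m,m.mean(0))
m=np.array(m);print([np.linalg.norm(m[i]-m[(i+1)%4]) for i in range(4)])
for k,a,b in [("lidL",(612,68),(350,400)),("lidR",(748,65),(393,346))]:
    print(k,tri(ct(*a),c2(*b)))
# case rim mask approx side picks on plane
print([plane(c2(*p),.032,"side") for p in[(385,480),(475,498),(505,438)]])
E
```

```text
lowR [0.4454 0.183  0.0794] [-0.3633 -0.7786]
lowL [0.4749 0.3171 0.0372] [-0.8556 -1.7351]
highR [0.5997 0.1524 0.1272] [0.6902 1.4204]
highL [0.6133 0.2976 0.1012] [0.0021 0.0042]
barL [0.5244 0.2685 0.117 ] [-0.0001 -0.0002]
barR [0.5167 0.2061 0.1134] [0.1667 0.348 ]
mat
[[ 0.6118  0.0847  0.003 ]
 [ 0.6036 -0.0657  0.003 ]
 [ 0.4239 -0.057   0.003 ]
 [ 0.4329  0.0942  0.003 ]] [0.5181 0.0141 0.003 ]
case
[[ 0.5607 -0.184   0.032 ]
 [ 0.5774 -0.2972  0.032 ]
 [ 0.4855 -0.3121  0.032 ]
 [ 0.464  -0.2034  0.032 ]] [ 0.5219 -0.2492  0.032 ]
[np.float64(0.11442086922288038), np.float64(0.09308663841989975), np.float64(0.11090220067043059), np.float64(0.09863222500869764)]
lidL (array([ 0.6033, -0.1756,  0.1257]), array([0.4501, 0.9856]))
lidR (array([ 0.6108, -0.2863,  0.1249]), array([-0.1682, -0.3718]))
[array([ 0.5611, -0.1844,  0.032 ]), array([ 0.4665, -0.2074,  0.032 ]), array([ 0.4852, -0.3165,  0.032 ])]
```

```bash
cat >> h.py <<'E'
def edge(g,a,b,w=3,N=25):
    """refine segment a-b to strongest gradient; returns two end points"""
    a=np.array(a,float);b=np.array(b,float);d=(b-a)/np.linalg.norm(b-a);n=np.array([-d[1],d[0]])
    s=np.linspace(-w,w,12*w+1);T=np.linspace(.12,.88,N)
    pts=(a+T[:,None]*(b-a))[:,None,:]+s[None,:,None]*n
    v=cv2.GaussianBlur(cv2.remap(g.astype(np.float32),pts[...,0].astype(np.float32),pts[...,1].astype(np.float32),cv2.INTER_LINEAR),(7,1),0)
    k=np.abs(np.gradient(v,axis=1)).argmax(1);q=pts[np.arange(N),k].astype(np.float32)
    vx,vy,x0,y0=cv2.fitLine(q,cv2.DIST_HUBER,0,.01,.01).ravel();f=np.array([x0,y0]);u=np.array([vx,vy])
    return f+u*((a-f)@u),f+u*((b-f)@u)
def line3(et,es,yt):
    """3D line from edge in top and side: intersection of view planes"""
    Pt,Ps=P("top"),P("side");h=lambda p:np.r_[p,1]
    A=[np.cross(h(et[0]),h(et[1]))@Pt,np.cross(h(es[0]),h(es[1]))@Ps];A=[a/np.linalg.norm(a[:3]) for a in A]
    d=np.cross(A[0][:3],A[1][:3]);d/=np.linalg.norm(d)
    M=np.array([A[0][:3],A[1][:3],[0,1,0]]);X=np.linalg.solve(M,[-A[0][3],-A[1][3],yt]);return X,d
E
python3 - <<'E'
from h import *
np.set_printoptions(precision=4,suppress=True)
ct=lambda u,v:(175+(u+.5)/3.6-.5,165+(v+.5)/3.6-.5)
c1=lambda u,v:(190+(u+.5)/3.2-.5,225+(v-326+.5)/3.2-.5)
c2=lambda u,v:(285+(u-320+.5)/3.2-.5,150+(v-326+.5)/3.2-.5)
T=cv2.cvtColor(cv2.imread("pics/top0.png"),6);S=cv2.cvtColor(cv2.imread("pics/side0.png"),6)
lo_t=edge(T,ct(57,239),ct(178,256));lo_s=edge(S,c1(265,472),c1(183,556))
print(lo_t,lo_s);X,d=line3(lo_t,lo_s,.24);print("low edge",X,d,np.degrees(np.arctan2(d[0],d[1])))
# cover plane through low edge, tilt 25
for yaw in(-6,-8,-10,-12):
    c,s=np.cos(np.radians(yaw)),np.sin(np.radians(yaw));n=np.array([-np.sin(np.radians(25))*c,-np.sin(np.radians(25))*s,np.cos(np.radians(25))])
    def pp(p):
        a=plane(p,0.);b=plane(p,.2);return a+(b-a)*((X-a)@n)/((b-a)@n)
    r=edge(T,ct(185,180),ct(179,250),2);l=edge(T,ct(67,185),ct(58,235),2)
    for e in(r,l):
        A,B=pp(e[0]),pp(e[1]);v=A-B;print(yaw,A,B,"yaw",np.degrees(np.arctan2(v[1],v[0])))
for nm,a,b,z in[("mR",(470,97),(461,297),.003),("mF",(461,297),(290,286),.003),("mL",(303,87),(290,286),.003),("cR",(737,130),(755,226),.032),("cF",(755,226),(631,250),.032),("cL",(609,145),(631,250),.032)]:
    e=edge(T,ct(*a),ct(*b),2);print(nm,plane(e[0],z),plane(e[1],z))
for nm,a,b in[("cL",(385,480),(475,498)),("cF",(475,498),(505,438))]:
    e=edge(S,c2(*a),c2(*b),2);print(nm,plane(e[0],.032,"side"),plane(e[1],.032,"side"))
E
```

```text
(array([190.5496, 230.5242]), array([224.0946, 235.6766])) (array([274.3385, 272.3077]), array([247.4143, 297.1496]))
low edge [0.4626 0.24   0.062 ] [ 0.1491  0.9878 -0.0448] 8.581758894847532
-6 [0.5157 0.1772 0.0897] [0.4596 0.1872 0.0632] yaw -10.088669272039002
-6 [0.5125 0.2831 0.0831] [0.4718 0.2902 0.0638] yaw -9.955289458397033
-8 [0.5156 0.1771 0.0906] [0.4596 0.1871 0.0641] yaw -10.095118654396282
-8 [0.5126 0.2832 0.0823] [0.4719 0.2904 0.063 ] yaw -9.965139332619863
-10 [0.5155 0.177  0.0914] [0.4595 0.187  0.0649] yaw -10.097411104426197
-10 [0.5127 0.2834 0.0815] [0.4719 0.2905 0.0622] yaw -9.968368146891645
-12 [0.5154 0.1769 0.0922] [0.4594 0.1869 0.0657] yaw -10.095517683439528
-12 [0.5128 0.2835 0.0807] [0.472  0.2907 0.0614] yaw -9.96490532592818
mR [ 0.6036 -0.065   0.003 ] [ 0.424  -0.0565  0.003 ]
mF [ 0.4231 -0.057   0.003 ] [0.4331 0.0942 0.003 ]
mL [0.6118 0.0843 0.003 ] [0.433  0.0955 0.003 ]
cR [ 0.5698 -0.2967  0.032 ] [ 0.4854 -0.3117  0.032 ]
cF [ 0.4848 -0.3123  0.032 ] [ 0.4637 -0.2034  0.032 ]
cL [ 0.5569 -0.1902  0.032 ] [ 0.4637 -0.2017  0.032 ]
cL [ 0.5617 -0.1863  0.032 ] [ 0.4642 -0.1999  0.032 ]
cF [ 0.4659 -0.2073  0.032 ] [ 0.4851 -0.3164  0.032 ]
```

```bash
cat >> h.py <<'E'
from scipy.spatial.transform import Rotation as Ro
np.set_printoptions(precision=4,suppress=True)
def pose():
    s=manip.sense();q=s["eef_rot"];return s["position"],Ro.from_quat([q[1],q[2],q[3],q[0]]),s
def toolR(zv,yv):
    z=np.array(zv,float);z/=np.linalg.norm(z);y=np.array(yv,float);y-=z*(y@z);y/=np.linalg.norm(y);return Ro.from_matrix(np.c_[np.cross(y,z),y,z])
def go(p,R,way):
    """shift from p through way points in tool axes of R, units of .15 m"""
    for w in way:
        w=np.array(w,float);d=R.inv().apply(w-p)/.15;print("shift",d,"rows>=%.1f"%(np.linalg.norm(d)/.27));p=w
def turn(R,Rt):
    v=(R.inv()*Rt).as_rotvec()/np.pi;print("turn",v,"rows>=%.1f"%(np.linalg.norm(v)/.038))
yb=np.radians(-9.7);cb,sb=np.cos(yb),np.sin(yb);t=np.radians(25)
BX=np.array([cb,sb,0]);BY=np.array([-sb,cb,0]);U=BX*np.cos(t)+[0,0,np.sin(t)];NN=-BX*np.sin(t)+[0,0,np.cos(t)]
E
python3 - <<'E'
from h import *
p,R,s=pose();bar=np.array([.519,.2364,.1167])
pre=bar+NN*.06
go(p,R,[(.40,-.40,.30),(.47,0,.30),pre+[0,0,.06]]);turn(R,toolR(-NN,U));print(pre)
E
```

```text
shift [ 1.866  -0.7201 -0.6682] rows>=7.8
shift [ 1.1556 -2.4482  0.0039] rows>=10.0
shift [ 0.5788 -1.5042  0.4619] rows>=6.2
turn [-0.124   0.0784 -0.355 ] rows>=10.1
[0.494  0.2407 0.1711]
```

Call:
apply_moves:
  rows:
    - {"dx": 0.233, "dy": -0.09, "dz": -0.084, "grip": 1}
    - {"dx": 0.233, "dy": -0.09, "dz": -0.084, "grip": 1}
    - {"dx": 0.233, "dy": -0.09, "dz": -0.084, "grip": 1}
    - {"dx": 0.233, "dy": -0.09, "dz": -0.084, "grip": 1}
    - {"dx": 0.233, "dy": -0.09, "dz": -0.084, "grip": 1}
    - {"dx": 0.233, "dy": -0.09, "dz": -0.084, "grip": 1}
    - {"dx": 0.233, "dy": -0.09, "dz": -0.084, "grip": 1}
    - {"dx": 0.233, "dy": -0.09, "dz": -0.084, "grip": 1}

```text
schema error: expected keys dx, dy, dz, rx, ry, rz, grip
```

Call:
apply_moves:
  rows:
    - {"dx": 0.105, "dy": -0.222, "grip": 1}
    - {"dx": 0.105, "dy": -0.222, "grip": 1}
    - {"dx": 0.105, "dy": -0.222, "grip": 1}
    - {"dx": 0.105, "dy": -0.222, "grip": 1}
    - {"dx": 0.105, "dy": -0.222, "grip": 1}
    - {"dx": 0.105, "dy": -0.222, "grip": 1}
    - {"dx": 0.105, "dy": -0.222, "grip": 1}
    - {"dx": 0.105, "dy": -0.222, "grip": 1}
    - {"dx": 0.105, "dy": -0.222, "grip": 1}
    - {"dx": 0.105, "dy": -0.222, "grip": 1}
    - {"dx": 0.105, "dy": -0.222, "grip": 1}

```text
schema error: expected keys dx, dy, dz, rx, ry, rz, grip
```

Call:
apply_moves:
  rows:
    - {"rx": -0.0124, "ry": 0.0078, "rz": -0.0355, "grip": 1}
    - {"rx": -0.0124, "ry": 0.0078, "rz": -0.0355, "grip": 1}
    - {"rx": -0.0124, "ry": 0.0078, "rz": -0.0355, "grip": 1}
    - {"rx": -0.0124, "ry": 0.0078, "rz": -0.0355, "grip": 1}
    - {"rx": -0.0124, "ry": 0.0078, "rz": -0.0355, "grip": 1}
    - {"rx": -0.0124, "ry": 0.0078, "rz": -0.0355, "grip": 1}
    - {"rx": -0.0124, "ry": 0.0078, "rz": -0.0355, "grip": 1}
    - {"rx": -0.0124, "ry": 0.0078, "rz": -0.0355, "grip": 1}
    - {"rx": -0.0124, "ry": 0.0078, "rz": -0.0355, "grip": 1}
    - {"rx": -0.0124, "ry": 0.0078, "rz": -0.0355, "grip": 1}
    - {"grip": 1}

```text
schema error: expected keys dx, dy, dz, rx, ry, rz, grip
```

```bash
python3 - <<'E'
from h import *
p,R,s=pose();bar=np.array([.519,.2364,.1167])
print(p,s["joint_pos"],s["time_s"],s["width"])
pre=bar+NN*.035
turn(R,toolR(-NN,U));go(p,R,[pre+[0,0,.06],pre])
E
```

```text
[ 0.1586 -0.5781  0.1996] [-1.303   0.3142 -0.048   1.2102  0.      1.5708] 0.1 0.08548612775433147
turn [-0.124   0.0784 -0.355 ] rows>=10.1
shift [ 3.6642 -4.6424 -0.0515] rows>=21.9
shift [-0.      0.0006  0.4   ] rows>=1.5
```

Call:
apply_moves:
  rows:
    - {"dx": 0.233, "dy": -0.09, "dz": -0.084, "rx": 0, "ry": 0, "rz": 0, "grip": 1}
    - {"dx": 0.233, "dy": -0.09, "dz": -0.084, "rx": 0, "ry": 0, "rz": 0, "grip": 1}
    - {"dx": 0.233, "dy": -0.09, "dz": -0.084, "rx": 0, "ry": 0, "rz": 0, "grip": 1}
    - {"dx": 0.233, "dy": -0.09, "dz": -0.084, "rx": 0, "ry": 0, "rz": 0, "grip": 1}
    - {"dx": 0.233, "dy": -0.09, "dz": -0.084, "rx": 0, "ry": 0, "rz": 0, "grip": 1}
    - {"dx": 0.233, "dy": -0.09, "dz": -0.084, "rx": 0, "ry": 0, "rz": 0, "grip": 1}
    - {"dx": 0.233, "dy": -0.09, "dz": -0.084, "rx": 0, "ry": 0, "rz": 0, "grip": 1}
    - {"dx": 0.233, "dy": -0.09, "dz": -0.084, "rx": 0, "ry": 0, "rz": 0, "grip": 1}

```text
time_s: 0.77
position: [0.4009, -0.399, 0.3016]
eef_rot: [-0.0, 0.991, 0.133, -0.0]
force: [-0.0, -0.1, 0.1]
width: 0.0858
grip_force: 0.0
```

Call:
apply_moves:
  rows:
    - {"dx": 0.105, "dy": -0.222, "dz": 0, "rx": 0, "ry": 0, "rz": 0, "grip": 1}
    - {"dx": 0.105, "dy": -0.222, "dz": 0, "rx": 0, "ry": 0, "rz": 0, "grip": 1}
    - {"dx": 0.105, "dy": -0.222, "dz": 0, "rx": 0, "ry": 0, "rz": 0, "grip": 1}
    - {"dx": 0.105, "dy": -0.222, "dz": 0, "rx": 0, "ry": 0, "rz": 0, "grip": 1}
    - {"dx": 0.105, "dy": -0.222, "dz": 0, "rx": 0, "ry": 0, "rz": 0, "grip": 1}
    - {"dx": 0.105, "dy": -0.222, "dz": 0, "rx": 0, "ry": 0, "rz": 0, "grip": 1}
    - {"dx": 0.105, "dy": -0.222, "dz": 0, "rx": 0, "ry": 0, "rz": 0, "grip": 1}
    - {"dx": 0.105, "dy": -0.222, "dz": 0, "rx": 0, "ry": 0, "rz": 0, "grip": 1}
    - {"dx": 0.105, "dy": -0.222, "dz": 0, "rx": 0, "ry": 0, "rz": 0, "grip": 1}
    - {"dx": 0.105, "dy": -0.222, "dz": 0, "rx": 0, "ry": 0, "rz": 0, "grip": 1}
    - {"dx": 0.105, "dy": -0.222, "dz": 0, "rx": 0, "ry": 0, "rz": 0, "grip": 1}

```text
time_s: 1.68
position: [0.4696, 0.0004, 0.301]
eef_rot: [0.0, 0.991, 0.133, -0.0]
force: [1.1, -0.5, 0.5]
width: 0.0853
grip_force: 0.0
```

Call:
apply_moves:
  rows:
    - {"dx": 0, "dy": 0, "dz": 0, "rx": -0.0124, "ry": 0.0078, "rz": -0.0355, "grip": 1}
    - {"dx": 0, "dy": 0, "dz": 0, "rx": -0.0124, "ry": 0.0078, "rz": -0.0355, "grip": 1}
    - {"dx": 0, "dy": 0, "dz": 0, "rx": -0.0124, "ry": 0.0078, "rz": -0.0355, "grip": 1}
    - {"dx": 0, "dy": 0, "dz": 0, "rx": -0.0124, "ry": 0.0078, "rz": -0.0355, "grip": 1}
    - {"dx": 0, "dy": 0, "dz": 0, "rx": -0.0124, "ry": 0.0078, "rz": -0.0355, "grip": 1}
    - {"dx": 0, "dy": 0, "dz": 0, "rx": -0.0124, "ry": 0.0078, "rz": -0.0355, "grip": 1}
    - {"dx": 0, "dy": 0, "dz": 0, "rx": -0.0124, "ry": 0.0078, "rz": -0.0355, "grip": 1}
    - {"dx": 0, "dy": 0, "dz": 0, "rx": -0.0124, "ry": 0.0078, "rz": -0.0355, "grip": 1}
    - {"dx": 0, "dy": 0, "dz": 0, "rx": -0.0124, "ry": 0.0078, "rz": -0.0355, "grip": 1}
    - {"dx": 0, "dy": 0, "dz": 0, "rx": -0.0124, "ry": 0.0078, "rz": -0.0355, "grip": 1}
    - {"dx": 0, "dy": 0, "dz": 0, "rx": 0, "ry": 0, "rz": 0, "grip": 1}

```text
time_s: 2.6
position: [0.468, -0.0017, 0.3002]
eef_rot: [0.166, 0.745, 0.631, 0.139]
force: [0.3, 0.2, -0.5]
width: 0.0852
grip_force: 0.0
```

```bash
python3 - <<'E'
from h import *
p,R,s=pose();bar=np.array([.519,.2364,.1167])
print(p,s["joint_pos"],s["time_s"],s["width"])
pre=bar+NN*.035
turn(R,toolR(-NN,U));go(p,R,[pre+[0,0,.06],pre])
E
```

```text
[ 0.468  -0.0017  0.3002] [ 0.0779 -0.3588 -0.5801  0.925  -0.1055  1.7922] 2.6 0.08524241589555234
turn [0.0001 0.0006 0.0011] rows>=0.0
shift [ 1.6238 -0.2812  0.5383] rows>=6.4
shift [ 0.0013 -0.1692  0.3625] rows>=1.5
```

Call:
apply_moves:
  rows:
    - {"dx": 0.232, "dy": -0.04, "dz": 0.077, "rx": 0, "ry": 0, "rz": 0, "grip": 0.5}
    - {"dx": 0.232, "dy": -0.04, "dz": 0.077, "rx": 0, "ry": 0, "rz": 0, "grip": 0.5}
    - {"dx": 0.232, "dy": -0.04, "dz": 0.077, "rx": 0, "ry": 0, "rz": 0, "grip": 0.5}
    - {"dx": 0.232, "dy": -0.04, "dz": 0.077, "rx": 0, "ry": 0, "rz": 0, "grip": 0.5}
    - {"dx": 0.232, "dy": -0.04, "dz": 0.077, "rx": 0, "ry": 0, "rz": 0, "grip": 0.5}
    - {"dx": 0.232, "dy": -0.04, "dz": 0.077, "rx": 0, "ry": 0, "rz": 0, "grip": 0.5}
    - {"dx": 0.232, "dy": -0.04, "dz": 0.077, "rx": 0, "ry": 0, "rz": 0, "grip": 0.5}
    - {"dx": 0, "dy": -0.085, "dz": 0.18, "rx": 0, "ry": 0, "rz": 0, "grip": 0.5}
    - {"dx": 0, "dy": -0.085, "dz": 0.18, "rx": 0, "ry": 0, "rz": 0, "grip": 0.5}
    - {"dx": 0, "dy": 0, "dz": 0, "rx": 0, "ry": 0, "rz": 0, "grip": 0.5}

```text
time_s: 3.43
position: [0.5028, 0.2374, 0.1429]
eef_rot: [0.165, 0.747, 0.63, 0.133]
force: [-0.7, -1.5, -0.8]
width: 0.043
grip_force: 0.0
```

```bash
python3 - <<'E'
from h import *
p,R,s=pose();bar=np.array([.519,.2364,.1167])
print(p,s["width"],(p-bar)@NN,(p-bar)@U,(p-bar)@BY)
o=np.zeros((480,800,3),np.uint8)
for i,n in enumerate(("top","side")):
    im=vision.get_image(n)["img"][:,:,::-1];cv2.imwrite(f"pics/{n}1.png",im);c=proj(p,n).astype(int)
    o[:,400*i:400*i+400]=cv2.resize(im[c[1]-45:c[1]+75,c[0]-50:c[0]+50],(400,480),interpolation=cv2.INTER_CUBIC);print(n,c,proj(bar,n))
cv2.imwrite("pics/c1.png",o)
E
```

```text
[0.5028 0.2374 0.1429] 0.04296735093741767 0.030541517452641 -0.003587687842194876 -0.0017637963381001338
top [203 216] [205.5038 212.3517]
side [246 258] [242.1333 262.8955]
```

View pics/c1.png

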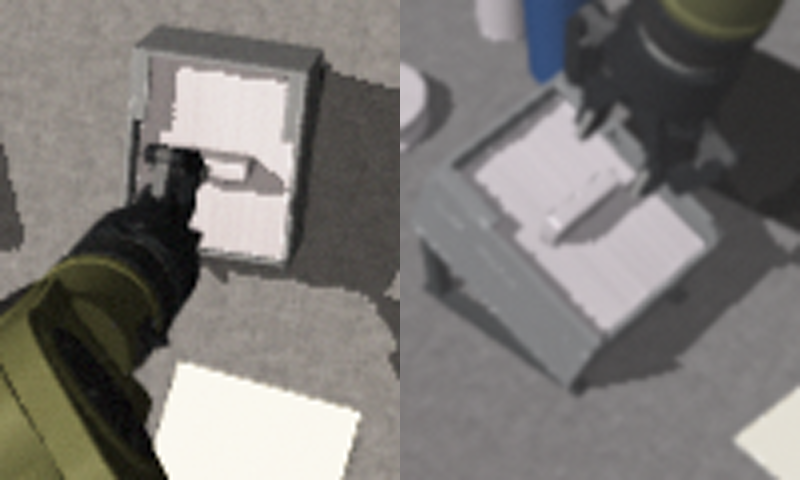

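Both views show the gripper just above the grip bar. The bar's centre is at crop (210,168) in the top view and (585,205) in the side view, both within a pixel of prediction. Descending.

Call:
apply_moves:
  rows:
    - {"dx": 0.006, "dy": 0.012, "dz": 0.1, "rx": 0, "ry": 0, "rz": 0, "grip": 0.5}
    - {"dx": 0.006, "dy": 0.012, "dz": 0.1, "rx": 0, "ry": 0, "rz": 0, "grip": 0.5}
    - {"dx": 0, "dy": 0, "dz": 0.1, "rx": 0, "ry": 0, "rz": 0, "grip": 0.5}
    - {"dx": 0, "dy": 0, "dz": 0, "rx": 0, "ry": 0, "rz": 0, "grip": 0.4}
    - {"dx": 0, "dy": 0, "dz": 0, "rx": 0, "ry": 0, "rz": 0, "grip": 0.4}

```text
time_s: 3.95
position: [0.53, 0.2369, 0.1122]
eef_rot: [0.166, 0.747, 0.629, 0.139]
force: [-0.6, 0.6, 0.1]
width: 0.0338
grip_force: 0.0
```

```bash
cat >>h.py <<'E'
BAR=np.array([.519,.2364,.1167])
def st():
    p,R,s=pose();print(p,"w",s["width"],"gf",s["grip_force"],"t",s["time_s"],"n,u,y",(p-BAR)@NN,(p-BAR)@U,(p-BAR)@BY,"F n,u,y",s["force"]@NN,s["force"]@U,s["force"]@BY);return p,R,s
E
python3 -c "
from h import *
p,R,s=st();turn(R,toolR(-NN,U))"
```

```text
[0.53   0.2369 0.1122] w 0.033831256683903 gf 0.0 t 3.95 n,u,y -0.00862049574831703 0.007875151912203188 0.002315149485703636 F n,u,y 0.3652377859515329 -0.6117730201959075 0.4872236834413908
turn [ 0.0003  0.0007 -0.0005] rows>=0.0
```

Call:
apply_moves:
  rows:
    - {"dx": -0.01, "dy": -0.05, "dz": 0, "rx": 0, "ry": 0, "rz": 0, "grip": 0.4}
    - {"dx": 0, "dy": 0, "dz": 0.05, "rx": 0, "ry": 0, "rz": 0, "grip": 0.3}
    - {"dx": 0, "dy": 0, "dz": 0, "rx": 0, "ry": 0, "rz": 0, "grip": 0.3}
    - {"dx": 0, "dy": 0, "dz": 0, "rx": 0, "ry": 0, "rz": 0, "grip": 0.3}

```text
time_s: 4.28
position: [0.5251, 0.2361, 0.1008]
eef_rot: [0.166, 0.746, 0.63, 0.139]
force: [-0.2, -0.1, -0.5]
width: 0.0259
grip_force: 0.0
```

Call:
apply_moves:
  rows:
    - {"dx": 0, "dy": 0, "dz": 0.02, "rx": 0, "ry": 0, "rz": 0, "grip": 0.3}
    - {"dx": 0, "dy": 0, "dz": 0, "rx": 0, "ry": 0, "rz": 0, "grip": 0.3}
    - {"dx": 0, "dy": 0, "dz": 0, "rx": 0, "ry": 0, "rz": 0, "grip": 0.3}

```text
time_s: 4.53
position: [0.5265, 0.2359, 0.0979]
eef_rot: [0.166, 0.746, 0.63, 0.139]
force: [-1.9, -0.2, -1.0]
width: 0.0258
grip_force: 0.0
```

```bash
python3 - <<'E'
from h import *
p,R,s=st()
o=np.zeros((400,800,3),np.uint8)
for i,n in enumerate(("top","side")):
    im=vision.get_image(n)["img"][:,:,::-1];c=proj(p,n).astype(int)
    o[:,400*i:400*i+400]=cv2.resize(im[c[1]-25:c[1]+25,c[0]-25:c[0]+25],(400,400),interpolation=cv2.INTER_CUBIC)
cv2.imwrite("pics/c2.png",o)
E
```

```text
[0.5265 0.2359 0.0979] w 0.025829974849424137 gf 0.0 t 4.5333 n,u,y -0.020207157900637346 -0.0011265541327272531 0.0007684204068816506 F n,u,y -0.16867293587401022 -2.078148924114132 -0.514737805484239
```

View pics/c2.png

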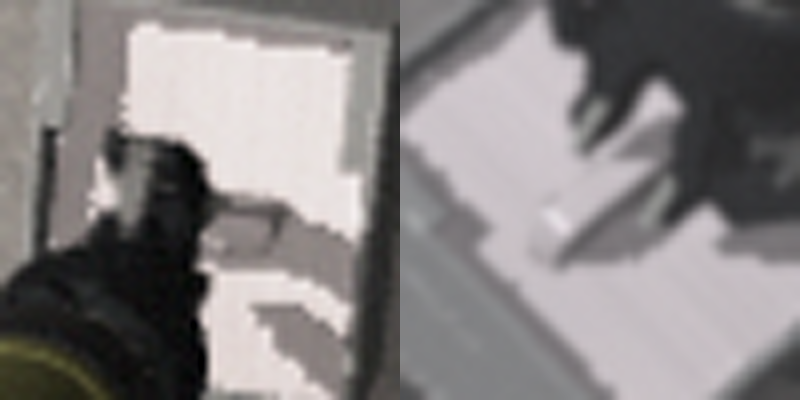

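The side view shows the fingers straddling the bar, tips at crop (585,145) and (665,220), not yet on the plate. I go down a little more, feeling for contact.

Call:
apply_moves:
  rows:
    - {"dx": 0, "dy": 0.006, "dz": 0.013, "rx": 0, "ry": 0, "rz": 0, "grip": 0.3}
    - {"dx": 0, "dy": 0, "dz": 0, "rx": 0, "ry": 0, "rz": 0, "grip": 0.3}
    - {"dx": 0, "dy": 0, "dz": 0, "rx": 0, "ry": 0, "rz": 0, "grip": 0.3}

```text
time_s: 4.88
position: [0.5282, 0.2356, 0.0965]
eef_rot: [0.166, 0.746, 0.63, 0.139]
force: [0.1, 1.0, 0.2]
width: 0.0255
grip_force: 0.0
```

Call:
apply_moves:
  rows:
    - {"dx": 0, "dy": 0, "dz": 0.013, "rx": 0, "ry": 0, "rz": 0, "grip": 0.3}
    - {"dx": 0, "dy": 0, "dz": 0, "rx": 0, "ry": 0, "rz": 0, "grip": 0.3}
    - {"dx": 0, "dy": 0, "dz": 0, "rx": 0, "ry": 0, "rz": 0, "grip": 0.3}

```text
time_s: 5.13
position: [0.5288, 0.2354, 0.0946]
eef_rot: [0.166, 0.746, 0.63, 0.138]
force: [0.5, 0.4, -0.1]
width: 0.0257
grip_force: 0.0
```

Call:
apply_moves:
  rows:
    - {"dx": 0, "dy": 0, "dz": 0, "rx": 0, "ry": 0, "rz": 0, "grip": 0}
    - {"dx": 0, "dy": 0, "dz": 0, "rx": 0, "ry": 0, "rz": 0, "grip": 0}
    - {"dx": 0, "dy": 0, "dz": 0, "rx": 0, "ry": 0, "rz": 0, "grip": 0}
    - {"dx": 0, "dy": 0, "dz": 0, "rx": 0, "ry": 0, "rz": 0, "grip": 0}
    - {"dx": 0, "dy": 0, "dz": 0, "rx": 0, "ry": 0, "rz": 0, "grip": 0}
    - {"dx": 0, "dy": 0, "dz": 0, "rx": 0, "ry": 0, "rz": 0, "grip": 0}

```text
time_s: 5.63
position: [0.5298, 0.2362, 0.0959]
eef_rot: [0.166, 0.746, 0.629, 0.14]
force: [0.2, 1.4, 6.6]
width: 0.0
grip_force: 2.5
```

```bash
python3 -c "
from h import *
p,R,s=st();turn(R,toolR(-NN,U))"
```

```text
[0.5298 0.2362 0.0959] w 1.2753976275739898e-06 gf 2.4884866626234725 t 5.6333 n,u,y -0.02335370832217647 0.0009088209696479092 0.0016015910909043742 F n,u,y 5.9583778915124785 2.762711395270028 1.3991426028970466
turn [0.0005 0.0002 0.0001] rows>=0.0
```

```bash
python3 - <<'E'
from h import *
p,R,s=st()
o=np.zeros((400,800,3),np.uint8)
for i,n in enumerate(("top","side")):
    im=vision.get_image(n)["img"][:,:,::-1];cv2.imwrite(f"pics/{n}3.png",im);c=proj(p,n).astype(int);print(c)
    o[:,400*i:400*i+400]=cv2.resize(im[c[1]-25:c[1]+25,c[0]-25:c[0]+25],(400,400),interpolation=cv2.INTER_CUBIC)
cv2.imwrite("pics/c3.png",o)
E
```

```text
[0.5298 0.2362 0.0959] w 1.2753976275739898e-06 gf 2.4884866626234725 t 5.6333 n,u,y -0.02335370832217647 0.0009088209696479092 0.0016015910909043742 F n,u,y 5.9583778915124785 2.762711395270028 1.3991426028970466
[206 209]
[239 266]
```

View pics/c3.png

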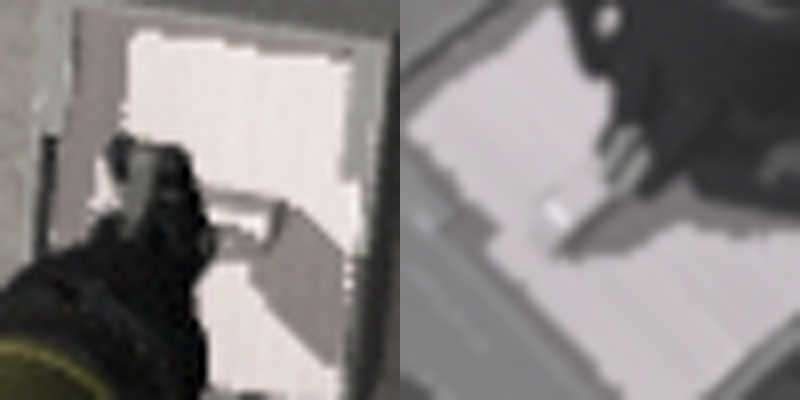

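The fingers have shut with the tip at crop (630,190), apparently on top of the bar, so the height is wrong. Before moving I check the camera calibration against the robot.

```bash
python3 - <<'E'
from h import *
for n in("side","top"):
    d=vision.get_image(n);print(n,np.abs(d["K"]-CAL[n][0]).max(),d["rvec"]-CAL[n][1],d["tvec"]-CAL[n][2])
    R=cv2.Rodrigues(CAL[n][1])[0];print("cam",-R.T@CAL[n][2],"fwd",R[2],"origin",proj([0,0,0],n))
p,R,s=st()
for k in range(0,31,5): print(k,proj(p+NN*k/1e3,"top"),proj(p+NN*k/1e3,"side"))
# mat as check: side view corners of mat from top-derived
for m in[(.6118,.0847,.003),(.6036,-.0657,.003),(.4239,-.057,.003),(.4329,.0942,.003)]: print(proj(m,"side"))
E
```

```text
side 2.5621602617320605e-09 [-0. -0. -0.] [-0. -0. -0.]
cam [-0.0361  0.9417  1.0574] fwd [ 0.3823 -0.6511 -0.6557] origin [450.7893 310.6485]
top 4.648313733923715e-09 [ 0. -0. -0.] [ 0.  0. -0.]
cam [0.3538 0.0293 1.3802] fwd [ 0.1399 -0.009  -0.9901] origin [284.3803 386.4001]
[0.5298 0.2362 0.0959] w -0.0002456654453490834 gf 2.4828808807069436 t 5.8333 n,u,y -0.02334601666717813 0.0009390965955917174 0.0015835594862307878 F n,u,y 5.182486965309911 1.3645947542156986 0.20475139179703816
0 [206.7992 209.6747] [239.2994 266.6349]
5 [206.4214 210.1574] [239.7605 265.8582]
10 [206.0409 210.6436] [240.2244 265.0766]
15 [205.6575 211.1334] [240.6911 264.2903]
20 [205.2712 211.627 ] [241.1608 263.499 ]
25 [204.882  212.1242] [241.6334 262.7029]
30 [204.4899 212.6252] [242.1089 261.9018]
[247.6609 246.344 ]
[275.6957 219.7626]
[322.8842 241.1323]
[296.1557 270.5943]
```

Call:
apply_moves:
  rows:
    - {"dx": 0, "dy": 0, "dz": -0.12, "rx": 0, "ry": 0, "rz": 0, "grip": 0}
    - {"dx": 0, "dy": 0, "dz": -0.12, "rx": 0, "ry": 0, "rz": 0, "grip": 0}
    - {"dx": 0, "dy": -0.1, "dz": 0, "rx": 0, "ry": 0, "rz": 0, "grip": 0}
    - {"dx": 0, "dy": -0.1, "dz": 0, "rx": 0, "ry": 0, "rz": 0, "grip": 0}
    - {"dx": 0, "dy": 0, "dz": 0.09, "rx": 0, "ry": 0, "rz": 0, "grip": 0}
    - {"dx": 0, "dy": 0, "dz": 0.08, "rx": 0, "ry": 0, "rz": 0, "grip": 0}
    - {"dx": 0, "dy": 0, "dz": 0, "rx": 0, "ry": 0, "rz": 0, "grip": 0}

```text
time_s: 6.42
position: [0.4954, 0.2395, 0.0884]
eef_rot: [0.166, 0.746, 0.63, 0.136]
force: [-0.2, -0.1, -0.5]
width: -0.0003
grip_force: 0.0
```

Call:
apply_moves:
  rows:
    - {"dx": 0, "dy": 0, "dz": 0.025, "rx": 0, "ry": 0, "rz": 0, "grip": 0}
    - {"dx": 0, "dy": 0, "dz": 0.025, "rx": 0, "ry": 0, "rz": 0, "grip": 0}
    - {"dx": 0, "dy": 0, "dz": 0, "rx": 0, "ry": 0, "rz": 0, "grip": 0}

```text
time_s: 6.67
position: [0.5006, 0.24, 0.0843]
eef_rot: [0.166, 0.746, 0.63, 0.138]
force: [-0.6, -0.5, 0.6]
width: -0.0
grip_force: 0.0
```

```bash
python3 - <<'E'
from h import *
st()
def onn(px,n,nm):
    a=plane(px,0,nm);b=plane(px,.2,nm);X=a+(b-a)*(((BAR+NN*n)-a)@NN)/((b-a)@NN);return (X-BAR)@U,(X-BAR)@BY
for n in(0,-.012,-.024,-.028,-.05): print(n,"tip side",onn((242.75,264.75),n,"side"),"bar ends side",onn((233.4,269.7),n,"side"),onn((249.2,257.2),n,"side"),"bar ends top",onn((194.6,210.5),n,"top"),onn((215.8,213),n,"top"))
E
```

```text
[0.5006 0.24   0.0843] w -3.769034528583239e-05 gf 0.0 t 6.6667 n,u,y -0.02149058757221078 -0.03068996385670724 0.0004975906448085218 F n,u,y 0.8107653795123613 -0.22143588405322845 -0.6243752435808148
0 tip side (np.float64(-0.004969104352676642), np.float64(0.002393174333853905)) bar ends side (np.float64(1.9759798107149964e-05), np.float64(0.03243837599189854)) (np.float64(0.00039221894083518613), np.float64(-0.027350980900558732)) bar ends top (np.float64(-0.00019742950117464212), np.float64(0.03270501715658676)) (np.float64(0.0035616524751193924), np.float64(-0.030453492684353253))
-0.012 tip side (np.float64(-0.0028415298154981566), np.float64(-0.003947956039969199)) bar ends side (np.float64(0.002200124701165032), np.float64(0.02641517313434119)) (np.float64(0.0025765250725626057), np.float64(-0.034006853225683316)) bar ends top (np.float64(-0.004382328610152109), np.float64(0.03535344085901442)) (np.float64(-0.0005856310676556973), np.float64(-0.028437069859573675))
-0.024 tip side (np.float64(-0.0007139552783196594), np.float64(-0.010289086413792274)) bar ends side (np.float
[... 360 characters left out ...]
399964)) bar ends side (np.float64(0.005107277905242186), np.float64(0.018384235990931422)) (np.float64(0.00548893324819911), np.float64(-0.04288134965918273)) bar ends top (np.float64(-0.00996219408878888), np.float64(0.03888467246225124)) (np.float64(-0.006115342458022562), np.float64(-0.02574850609320091))
-0.05 tip side (np.float64(0.003895789552233811), np.float64(-0.024028202223742346)) bar ends side (np.float64(0.009104613560848232), np.float64(0.007341697418742945)) (np.float64(0.009493494489699415), np.float64(-0.05508378225524445)) bar ends top (np.float64(-0.017634509121914346), np.float64(0.04374011591670187)) (np.float64(-0.013718695619776936), np.float64(-0.022051730914438357))
```

Call:
apply_moves:
  rows:
    - {"dx": 0, "dy": 0, "dz": 0.02, "rx": 0, "ry": 0, "rz": 0, "grip": 0}
    - {"dx": 0, "dy": 0, "dz": 0, "rx": 0, "ry": 0, "rz": 0, "grip": 0}
    - {"dx": 0, "dy": 0, "dz": 0, "rx": 0, "ry": 0, "rz": 0, "grip": 0}

```text
time_s: 6.92
position: [0.5022, 0.2401, 0.0822]
eef_rot: [0.166, 0.746, 0.63, 0.139]
force: [-0.4, -0.3, 0.5]
width: 0.0001
grip_force: 0.0
```

Call:
apply_moves:
  rows:
    - {"dx": 0, "dy": 0, "dz": 0.02, "rx": 0, "ry": 0, "rz": 0, "grip": 0}
    - {"dx": 0, "dy": 0, "dz": 0, "rx": 0, "ry": 0, "rz": 0, "grip": 0}
    - {"dx": 0, "dy": 0, "dz": 0, "rx": 0, "ry": 0, "rz": 0, "grip": 0}

```text
time_s: 7.17
position: [0.5033, 0.2397, 0.0793]
eef_rot: [0.166, 0.746, 0.63, 0.139]
force: [0.3, 0.4, 0.1]
width: 0.0001
grip_force: 0.0
```

Call:
apply_moves:
  rows:
    - {"dx": 0, "dy": 0, "dz": 0.02, "rx": 0, "ry": 0, "rz": 0, "grip": 0}
    - {"dx": 0, "dy": 0, "dz": 0, "rx": 0, "ry": 0, "rz": 0, "grip": 0}
    - {"dx": 0, "dy": 0, "dz": 0, "rx": 0, "ry": 0, "rz": 0, "grip": 0}

```text
time_s: 7.42
position: [0.5045, 0.2395, 0.0764]
eef_rot: [0.166, 0.746, 0.63, 0.138]
force: [0.4, -0.6, 0.7]
width: -0.0002
grip_force: 0.0
```

```bash
python3 -c "
from h import *
p,R,s=st()"
```

```text
[0.5045 0.2395 0.0764] w -0.00022244407937186528 gf 0.0 t 7.4167 n,u,y -0.030248390900306146 -0.030418597464271568 0.0005756127104540204 F n,u,y 0.4600352848005237 0.7288993660848758 -0.5100704024352859
```

Call:
apply_moves:
  rows:
    - {"dx": 0, "dy": 0, "dz": 0.03, "rx": 0, "ry": 0, "rz": 0, "grip": 0}
    - {"dx": 0, "dy": 0, "dz": 0.03, "rx": 0, "ry": 0, "rz": 0, "grip": 0}
    - {"dx": 0, "dy": 0, "dz": 0, "rx": 0, "ry": 0, "rz": 0, "grip": 0}

```text
time_s: 7.67
position: [0.5082, 0.2385, 0.0676]
eef_rot: [0.166, 0.746, 0.63, 0.138]
force: [-0.3, 0.8, 0.4]
width: -0.0001
grip_force: 0.0
```

Call:
apply_moves:
  rows:
    - {"dx": 0, "dy": 0, "dz": 0.02, "rx": 0, "ry": 0, "rz": 0, "grip": 0}
    - {"dx": 0, "dy": 0, "dz": 0.02, "rx": 0, "ry": 0, "rz": 0, "grip": 0}
    - {"dx": 0, "dy": 0, "dz": 0, "rx": 0, "ry": 0, "rz": 0, "grip": 0}

```text
time_s: 7.92
position: [0.5107, 0.2382, 0.0624]
eef_rot: [0.166, 0.746, 0.63, 0.138]
force: [-0.3, -0.2, -0.1]
width: 0.0
grip_force: 0.0
```

Call:
apply_moves:
  rows:
    - {"dx": 0, "dy": 0, "dz": 0.02, "rx": 0, "ry": 0, "rz": 0, "grip": 0}
    - {"dx": 0, "dy": 0, "dz": 0, "rx": 0, "ry": 0, "rz": 0, "grip": 0}
    - {"dx": 0, "dy": 0, "dz": 0, "rx": 0, "ry": 0, "rz": 0, "grip": 0}

```text
time_s: 8.17
position: [0.5121, 0.2382, 0.0602]
eef_rot: [0.166, 0.746, 0.63, 0.139]
force: [0.5, 0.6, 0.8]
width: 0.0001
grip_force: 0.0
```

```bash
python3 -c "
from h import *
p,R,s=st()"
```

```text
[0.5121 0.2382 0.0602] w 5.318017257558366e-05 gf 0.0 t 8.1667 n,u,y -0.04818282005458692 -0.030335389705485667 0.0006028617030757294 F n,u,y 0.6020961948784777 0.717222976898861 0.663354481594371
```

Call:
apply_moves:
  rows:
    - {"dx": 0, "dy": 0, "dz": 0.015, "rx": 0, "ry": 0, "rz": 0, "grip": 0}
    - {"dx": 0, "dy": 0, "dz": 0, "rx": 0, "ry": 0, "rz": 0, "grip": 0}
    - {"dx": 0, "dy": 0, "dz": 0, "rx": 0, "ry": 0, "rz": 0, "grip": 0}

```text
time_s: 8.42
position: [0.513, 0.2381, 0.0582]
eef_rot: [0.166, 0.746, 0.63, 0.139]
force: [0.3, -0.1, -0.4]
width: -0.0004
grip_force: 0.0
```

Call:
apply_moves:
  rows:
    - {"dx": 0, "dy": 0, "dz": 0.015, "rx": 0, "ry": 0, "rz": 0, "grip": 0}
    - {"dx": 0, "dy": 0, "dz": 0, "rx": 0, "ry": 0, "rz": 0, "grip": 0}
    - {"dx": 0, "dy": 0, "dz": 0, "rx": 0, "ry": 0, "rz": 0, "grip": 0}

```text
time_s: 8.67
position: [0.5138, 0.2381, 0.0574]
eef_rot: [0.166, 0.746, 0.63, 0.139]
force: [-11.4, -1.5, 17.5]
width: 0.0003
grip_force: 9.6
```

```bash
python3 - <<'E'
from h import *
p,R,s=st()
o=np.zeros((400,800,3),np.uint8)
for i,n in enumerate(("top","side")):
    im=vision.get_image(n)["img"][:,:,::-1];cv2.imwrite(f"pics/{n}4.png",im);c=proj(p,n).astype(int);print(c)
    o[:,400*i:400*i+400]=cv2.resize(im[c[1]-25:c[1]+25,c[0]-25:c[0]+25],(400,400),interpolation=cv2.INTER_CUBIC)
cv2.imwrite("pics/c4.png",o)
E
```

```text
[0.5138 0.2381 0.0574] w 0.00028785842569612743 gf 9.575475775636733 t 8.6667 n,u,y -0.05147746490253361 -0.029997452506832598 0.0008183655856913271 F n,u,y 20.53884159497828 -2.587054785655344 -3.3784191373374854
[207 216]
[244 279]
```

View pics/c4.png

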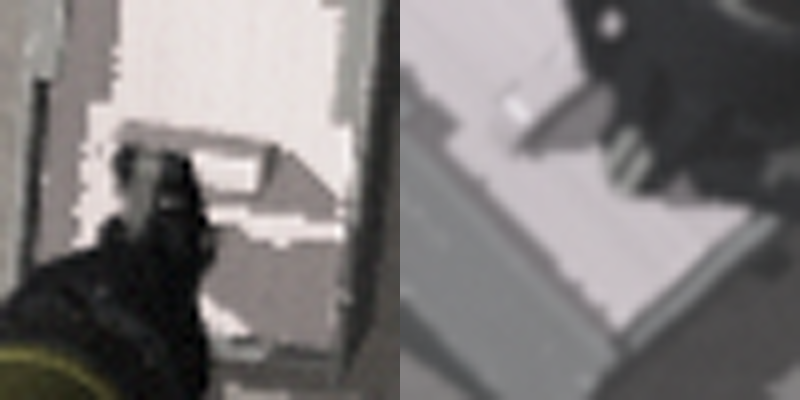

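```bash
python3 - <<'E'
from h import *
im=cv2.imread("pics/side0.png");m=(im.max(2)<45).astype(np.uint8);m[:225]=0;m[275:]=0;m[:,:245]=0;m[:,330:]=0
c=max(cv2.findContours(m,0,2)[0],key=cv2.contourArea);print(cv2.approxPolyDP(c,3,True).squeeze())
E
```

```text
[[259 249]
 [281 262]
 [271 248]]
```

Contact at n≈-51 mm is the plate, and at -23 it was the bar top, so the heights are 28 mm apart as they should be. In the picture the tip sits at crop (635,190), about 4 px from the TCP projection at (600,200). I check that offset against the start picture and the mat.

```bash
python3 - <<'E'
from h import *
print("tcp start top",proj([.1586,-.578,.1996],"top"),proj([.1586,-.578,.22],"top"))
S=cv2.cvtColor(cv2.imread("pics/side0.png"),6)
q=np.array([proj(m,"side") for m in[(.6118,.0847,.003),(.6036,-.0657,.003),(.4239,-.057,.003),(.4329,.0942,.003)]])
for i in(1,2):
    e=edge(S,q[i],q[(i+1)%4],4);print(q[i],q[(i+1)%4],"->",*e)
a=cv2.imread("pics/top0.png")[330:390,480:560];cv2.imwrite("pics/c5.png",cv2.resize(a,None,fx=8,fy=8,interpolation=cv2.INTER_CUBIC))
E
```

```text
tcp start top [503.5727 344.4772] [507.6617 345.8251]
[275.6957 219.7626] [322.8842 241.1323] -> [275.4572 220.2755] [322.4255 242.1185]
[322.8842 241.1323] [296.1557 270.5943] -> [322.8222 241.0765] [296.2103 270.6434]
```

View pics/c5.png

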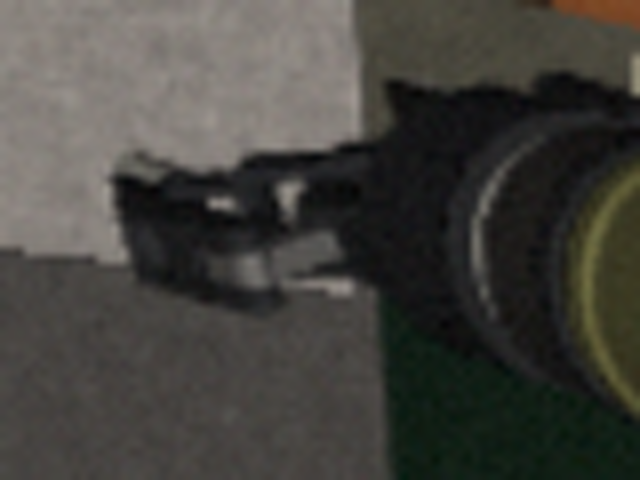

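The two cameras agree on the mat to within 1 px. At the start the left finger tip appears at crop (125,160), about 20 mm higher than the TCP reading implies. So the real finger ends lie about 23 mm behind the reported TCP along tool z, as the contacts showed. I'll work with contact-based heights: the plate is at n=-51.3.

Call:
apply_moves:
  rows:
    - {"dx": 0, "dy": 0, "dz": -0.14, "rx": 0, "ry": 0, "rz": 0, "grip": 0}
    - {"dx": 0, "dy": 0, "dz": -0.15, "rx": 0, "ry": 0, "rz": 0, "grip": 0.4}
    - {"dx": 0, "dy": 0.1, "dz": 0, "rx": 0, "ry": 0, "rz": 0, "grip": 0.5}
    - {"dx": 0, "dy": 0.1, "dz": 0, "rx": 0, "ry": 0, "rz": 0, "grip": 0.5}
    - {"dx": 0, "dy": 0, "dz": 0, "rx": 0, "ry": 0, "rz": 0, "grip": 0.5}
    - {"dx": 0, "dy": 0, "dz": 0, "rx": 0, "ry": 0, "rz": 0, "grip": 0.5}

```text
time_s: 9.27
position: [0.5231, 0.2366, 0.1087]
eef_rot: [0.166, 0.746, 0.629, 0.139]
force: [-0.7, 0.4, -0.8]
width: 0.0423
grip_force: 0.0
```

Call:
apply_moves:
  rows:
    - {"dx": 0, "dy": 0, "dz": 0.12, "rx": 0, "ry": 0, "rz": 0, "grip": 0.5}
    - {"dx": 0, "dy": 0, "dz": 0.12, "rx": 0, "ry": 0, "rz": 0, "grip": 0.5}
    - {"dx": 0, "dy": 0, "dz": 0, "rx": 0, "ry": 0, "rz": 0, "grip": 0.5}
    - {"dx": 0, "dy": 0, "dz": 0, "rx": 0, "ry": 0, "rz": 0, "grip": 0.5}

```text
time_s: 9.6
position: [0.5358, 0.2329, 0.0739]
eef_rot: [0.166, 0.746, 0.63, 0.137]
force: [-0.0, 0.2, -0.6]
width: 0.0427
grip_force: 0.0
```

```bash
python3 -c "
from h import *
p,R,s=st();turn(R,toolR(-NN,U))"
```

```text
[0.5358 0.2329 0.0739] w 0.042740594139358164 gf 0.0 t 9.6 n,u,y -0.04604584865254329 -0.0025961253522036286 -0.0006624434332225926 F n,u,y -0.5466110322652272 -0.2947759962107059 0.18899211560076135
turn [-0.001   0.0015  0.0006] rows>=0.1
```

Call:
apply_moves:
  rows:
    - {"dx": 0, "dy": 0, "dz": 0, "rx": 0, "ry": 0, "rz": 0, "grip": 0.25}
    - {"dx": 0, "dy": 0, "dz": 0, "rx": 0, "ry": 0, "rz": 0, "grip": 0.1}
    - {"dx": 0, "dy": 0, "dz": 0, "rx": 0, "ry": 0, "rz": 0, "grip": 0}
    - {"dx": 0, "dy": 0, "dz": 0, "rx": 0, "ry": 0, "rz": 0, "grip": 0}
    - {"dx": 0, "dy": 0, "dz": 0, "rx": 0, "ry": 0, "rz": 0, "grip": 0}
    - {"dx": 0, "dy": 0, "dz": 0, "rx": 0, "ry": 0, "rz": 0, "grip": 0}

```text
time_s: 10.1
position: [0.5392, 0.2345, 0.0775]
eef_rot: [0.167, 0.746, 0.629, 0.14]
force: [2.8, -0.6, 6.0]
width: 0.0124
grip_force: 61.6
```

```bash
python3 -c "
from h import *
p,R,s=st();turn(R,toolR(-NN,U))"
```

```text
[0.5392 0.2345 0.0775] w 0.012376663824654096 gf 61.5779185295105 t 10.1 n,u,y -0.044080848529216385 0.0017832636227773492 0.0015365241278997763 F n,u,y 4.2486430591549835 5.150576216501498 -0.13252875554055774
turn [0.001  0.0003 0.0001] rows>=0.0
```

Call:
apply_moves:
  rows:
    - {"dx": 0, "dy": 0, "dz": -0.033, "rx": 0, "ry": 0, "rz": 0, "grip": 0}
    - {"dx": 0, "dy": 0, "dz": -0.033, "rx": 0, "ry": 0, "rz": 0, "grip": 0}
    - {"dx": 0, "dy": 0, "dz": 0, "rx": 0, "ry": 0, "rz": 0, "grip": 0}
    - {"dx": 0, "dy": 0, "dz": 0, "rx": 0, "ry": 0, "rz": 0, "grip": 0}

```text
time_s: 10.43
position: [0.5324, 0.2346, 0.084]
eef_rot: [0.165, 0.746, 0.63, 0.138]
force: [0.2, -0.4, -2.0]
width: 0.0126
grip_force: 60.4
```

```bash
python3 -c "
from h import *
p,R,s=st();turn(R,toolR(-NN,U))"
```

```text
[0.5324 0.2346 0.084 ] w 0.012606890806996564 gf 60.36775588989258 t 10.4333 n,u,y -0.0353270040421099 -0.0015240329800682057 0.0004591398744219672 F n,u,y -1.8849192464205646 -0.6257137988559907 -0.36814503771039986
turn [-0.0007  0.0007  0.0004] rows>=0.0
```

Call:
apply_moves:
  rows:
    - {"dx": 0, "dy": -0.05, "dz": 0, "rx": 0, "ry": 0, "rz": 0, "grip": 0}
    - {"dx": 0, "dy": -0.05, "dz": 0, "rx": 0, "ry": 0, "rz": 0, "grip": 0}
    - {"dx": 0, "dy": -0.05, "dz": 0, "rx": 0, "ry": 0, "rz": 0, "grip": 0}
    - {"dx": 0, "dy": 0, "dz": 0, "rx": 0, "ry": 0, "rz": 0, "grip": 0}

```text
time_s: 10.77
position: [0.5105, 0.2375, 0.0732]
eef_rot: [0.166, 0.746, 0.631, 0.137]
force: [0.8, 0.3, -1.4]
width: 0.0125
grip_force: 60.4
```

Call:
apply_moves:
  rows:
    - {"dx": 0, "dy": -0.05, "dz": 0, "rx": 0, "ry": 0, "rz": 0, "grip": 0}
    - {"dx": 0, "dy": -0.05, "dz": 0, "rx": 0, "ry": 0, "rz": 0, "grip": 0}
    - {"dx": 0, "dy": -0.05, "dz": 0, "rx": 0, "ry": 0, "rz": 0, "grip": 0}
    - {"dx": 0, "dy": 0, "dz": 0, "rx": 0, "ry": 0, "rz": 0, "grip": 0}

```text
time_s: 11.1
position: [0.4911, 0.2413, 0.0643]
eef_rot: [0.166, 0.746, 0.63, 0.138]
force: [-0.4, -0.2, -1.5]
width: 0.0128
grip_force: 60.4
```

```bash
python3 -c "
from h import *
p,R,s=st();turn(R,toolR(-NN,U))"
```

```text
[0.4911 0.2413 0.0643] w 0.01280031908361241 gf 60.371267795562744 t 11.1 n,u,y -0.03550904105514213 -0.0477893394087944 8.290812193845021e-05 F n,u,y -1.146432289318925 -0.9736533878622139 -0.25631494700608787
turn [-0.0008  0.0009  0.0008] rows>=0.0
```

Call:
apply_moves:
  rows:
    - {"dx": 0, "dy": -0.06, "dz": 0, "rx": 0, "ry": 0, "rz": 0, "grip": 0}
    - {"dx": 0, "dy": -0.06, "dz": 0, "rx": 0, "ry": 0, "rz": 0, "grip": 0}
    - {"dx": 0, "dy": 0, "dz": 0, "rx": 0, "ry": 0, "rz": 0, "grip": 0}
    - {"dx": 0, "dy": 0, "dz": -0.1, "rx": 0, "ry": 0, "rz": 0, "grip": 0}
    - {"dx": 0, "dy": 0, "dz": -0.2, "rx": 0, "ry": 0, "rz": 0, "grip": 0}
    - {"dx": 0, "dy": 0, "dz": -0.2, "rx": 0, "ry": 0, "rz": 0, "grip": 0}
    - {"dx": 0, "dy": 0.1, "dz": -0.2, "rx": 0, "ry": 0, "rz": 0, "grip": 0}
    - {"dx": 0, "dy": 0.1, "dz": -0.2, "rx": 0, "ry": 0, "rz": 0, "grip": 0}
    - {"dx": 0, "dy": 0, "dz": 0, "rx": 0, "ry": 0, "rz": 0, "grip": 0}

```text
time_s: 11.85
position: [0.4515, 0.2534, 0.2011]
eef_rot: [0.166, 0.746, 0.629, 0.145]
force: [1.4, 1.4, 0.3]
width: 0.0127
grip_force: 60.5
```

```bash
python3 - <<'E'
from h import *
p,R,s=st()
a=np.radians(-2.9);Rt=toolR([0,0,-1],[np.cos(a),np.sin(a),0]);turn(R,Rt)
go(p,Rt,[(.518,.014,.20),(.518,.014,.03)])
E
```

```text
[0.4515 0.2534 0.2011] w 0.012705927959955732 gf 60.50113320350647 t 11.85 n,u,y 0.10582107410289135 -0.027247998466746585 0.005376635904580552 F n,u,y -0.2139917461469039 1.1341087580838705 1.5802914895653315
turn [ 0.1412  0.006  -0.0374] rows>=3.8
shift [-1.5715  0.5236  0.0073] rows>=6.1
shift [0.     0.     1.1333] rows>=4.2
```

Call:
apply_moves:
  rows:
    - {"dx": 0, "dy": 0, "dz": -0.05, "rx": 0.0282, "ry": 0.0012, "rz": -0.0075, "grip": 0}
    - {"dx": 0, "dy": 0, "dz": -0.05, "rx": 0.0282, "ry": 0.0012, "rz": -0.0075, "grip": 0}
    - {"dx": 0, "dy": 0, "dz": -0.05, "rx": 0.0282, "ry": 0.0012, "rz": -0.0075, "grip": 0}
    - {"dx": 0, "dy": 0, "dz": 0, "rx": 0.0282, "ry": 0.0012, "rz": -0.0075, "grip": 0}
    - {"dx": 0, "dy": 0, "dz": 0, "rx": 0.0282, "ry": 0.0012, "rz": -0.0075, "grip": 0}

```text
time_s: 12.27
position: [0.4413, 0.252, 0.2157]
eef_rot: [-0.002, 0.725, 0.689, -0.005]
force: [0.8, 0.9, -2.2]
width: 0.0125
grip_force: 60.3
```

Call:
apply_moves:
  rows:
    - {"dx": -0.2, "dy": 0.065, "dz": 0, "rx": 0, "ry": 0, "rz": 0, "grip": 0}
    - {"dx": -0.2, "dy": 0.065, "dz": 0, "rx": 0, "ry": 0, "rz": 0, "grip": 0}
    - {"dx": -0.2, "dy": 0.065, "dz": 0, "rx": 0, "ry": 0, "rz": 0, "grip": 0}
    - {"dx": -0.2, "dy": 0.065, "dz": 0, "rx": 0, "ry": 0, "rz": 0, "grip": 0}
    - {"dx": -0.2, "dy": 0.065, "dz": 0, "rx": 0, "ry": 0, "rz": 0, "grip": 0}
    - {"dx": -0.2, "dy": 0.065, "dz": 0, "rx": 0, "ry": 0, "rz": 0, "grip": 0}
    - {"dx": -0.2, "dy": 0.065, "dz": 0, "rx": 0, "ry": 0, "rz": 0, "grip": 0}
    - {"dx": -0.17, "dy": 0.065, "dz": 0, "rx": 0, "ry": 0, "rz": 0, "grip": 0}
    - {"dx": 0, "dy": 0, "dz": 0, "rx": 0, "ry": 0, "rz": 0, "grip": 0}

```text
time_s: 13.02
position: [0.5079, 0.0079, 0.2154]
eef_rot: [0.001, 0.726, 0.687, -0.006]
force: [-0.3, -0.0, -0.7]
width: 0.0123
grip_force: 60.3
```

```bash
python3 - <<'E'
from h import *
p,R,s=st()
a=np.radians(-2.9);Rt=toolR([0,0,-1],[np.cos(a),np.sin(a),0]);turn(R,Rt)
go(p,R,[(.518,.014,p[2]),(.518,.014,.02)])
E
```

```text
[0.5079 0.0079 0.2154] w 0.012318715085571851 gf 60.31502723693848 t 13.0167 n,u,y 0.07781169587298714 0.06672488948405904 -0.22704825271199033 F n,u,y -0.5270464811011103 -0.5131322876318088 -0.07218881748161861
turn [-0.002   0.0032 -0.0016] rows>=0.1
shift [ 0.044   0.0647 -0.0009] rows>=0.3
shift [0.0133 0.0081 1.3027] rows>=4.8
```

Call:
apply_moves:
  rows:
    - {"dx": 0.044, "dy": 0.06, "dz": 0.19, "rx": -0.002, "ry": 0.003, "rz": -0.0016, "grip": 0}
    - {"dx": 0, "dy": 0, "dz": 0.22, "rx": 0, "ry": 0, "rz": 0, "grip": 0}
    - {"dx": 0, "dy": 0, "dz": 0.22, "rx": 0, "ry": 0, "rz": 0, "grip": 0}
    - {"dx": 0, "dy": 0, "dz": 0.22, "rx": 0, "ry": 0, "rz": 0, "grip": 0}
    - {"dx": 0, "dy": 0, "dz": 0.2, "rx": 0, "ry": 0, "rz": 0, "grip": 0}
    - {"dx": 0, "dy": 0, "dz": 0.1, "rx": 0, "ry": 0, "rz": 0, "grip": 0}
    - {"dx": 0, "dy": 0, "dz": 0, "rx": 0, "ry": 0, "rz": 0, "grip": 0}
    - {"dx": 0, "dy": 0, "dz": 0, "rx": 0, "ry": 0, "rz": 0, "grip": 0}

```text
time_s: 13.68
position: [0.5144, 0.0182, 0.0425]
eef_rot: [-0.002, 0.723, 0.691, -0.001]
force: [0.7, -0.0, 0.0]
width: 0.0128
grip_force: 60.3
```

Call:
apply_moves:
  rows:
    - {"dx": 0, "dy": 0, "dz": 0.05, "rx": 0, "ry": 0, "rz": 0, "grip": 0}
    - {"dx": 0, "dy": 0, "dz": 0.05, "rx": 0, "ry": 0, "rz": 0, "grip": 0}
    - {"dx": 0, "dy": 0, "dz": 0, "rx": 0, "ry": 0, "rz": 0, "grip": 0}

```text
time_s: 13.93
position: [0.5152, 0.0178, 0.0278]
eef_rot: [-0.001, 0.723, 0.691, -0.0]
force: [-0.8, -0.6, -1.5]
width: 0.0129
grip_force: 60.3
```

```bash
python3 - <<'E'
from h import *
p,R,s=st();print(s["force"],s["joint_pos"])
a=np.radians(-2.9);Rt=toolR([0,0,-1],[np.cos(a),np.sin(a),0]);turn(R,Rt)
E
```

```text
[0.5152 0.0178 0.0278] w 0.012904007084717787 gf 60.293766260147095 t 13.9333 n,u,y -0.09454503160769046 -0.007623665079039061 -0.21609461360340593 F n,u,y -1.0709759326186035 -1.270266044082971 -0.6978552470123621
[-0.8062 -0.5702 -1.5075] [ 0.034   0.2958 -0.4947  0.7814  0.0008  1.651 ]
turn [-0.0004 -0.0002  0.0014] rows>=0.0
```

Call:
apply_moves:
  rows:
    - {"dx": 0, "dy": 0, "dz": 0.035, "rx": 0, "ry": 0, "rz": 0, "grip": 0}
    - {"dx": 0, "dy": 0, "dz": 0.035, "rx": 0, "ry": 0, "rz": 0, "grip": 0}
    - {"dx": 0, "dy": 0, "dz": 0, "rx": 0, "ry": 0, "rz": 0, "grip": 0}

```text
time_s: 14.18
position: [0.5145, 0.0177, 0.0168]
eef_rot: [-0.001, 0.723, 0.691, -0.001]
force: [-0.1, -0.7, -1.6]
width: 0.0129
grip_force: 60.3
```

Call:
apply_moves:
  rows:
    - {"dx": 0, "dy": 0, "dz": 0.025, "rx": 0, "ry": 0, "rz": 0, "grip": 0}
    - {"dx": 0, "dy": 0, "dz": 0.025, "rx": 0, "ry": 0, "rz": 0, "grip": 0}
    - {"dx": 0, "dy": 0, "dz": 0, "rx": 0, "ry": 0, "rz": 0, "grip": 0}

```text
time_s: 14.43
position: [0.5145, 0.0176, 0.0094]
eef_rot: [-0.001, 0.723, 0.691, -0.001]
force: [0.7, -0.2, -0.7]
width: 0.013
grip_force: 60.3
```

Call:
apply_moves:
  rows:
    - {"dx": 0, "dy": 0, "dz": 0.02, "rx": 0, "ry": 0, "rz": 0, "grip": 0}
    - {"dx": 0, "dy": 0, "dz": 0.01, "rx": 0, "ry": 0, "rz": 0, "grip": 0}
    - {"dx": 0, "dy": 0, "dz": 0, "rx": 0, "ry": 0, "rz": 0, "grip": 0}

```text
time_s: 14.68
position: [0.5147, 0.0176, 0.0052]
eef_rot: [-0.001, 0.723, 0.691, -0.001]
force: [0.1, 0.7, -0.1]
width: 0.0124
grip_force: 60.3
```

Call:
apply_moves:
  rows:
    - {"dx": 0, "dy": 0, "dz": 0.02, "rx": 0, "ry": 0, "rz": 0, "grip": 0}
    - {"dx": 0, "dy": 0, "dz": 0.02, "rx": 0, "ry": 0, "rz": 0, "grip": 0}
    - {"dx": 0, "dy": 0, "dz": 0, "rx": 0, "ry": 0, "rz": 0, "grip": 0}

```text
time_s: 14.93
position: [0.5145, 0.0177, -0.001]
eef_rot: [-0.001, 0.723, 0.691, -0.001]
force: [0.2, -0.7, -2.2]
width: 0.0128
grip_force: 60.3
```

Call:
apply_moves:
  rows:
    - {"dx": 0, "dy": 0, "dz": 0.02, "rx": 0, "ry": 0, "rz": 0, "grip": 0}
    - {"dx": 0, "dy": 0, "dz": 0, "rx": 0, "ry": 0, "rz": 0, "grip": 0}
    - {"dx": 0, "dy": 0, "dz": 0, "rx": 0, "ry": 0, "rz": 0, "grip": 0}

```text
time_s: 15.18
position: [0.5148, 0.0177, -0.0036]
eef_rot: [-0.001, 0.723, 0.691, -0.0]
force: [-0.4, -0.4, -1.7]
width: 0.0126
grip_force: 60.3
```

Call:
apply_moves:
  rows:
    - {"dx": 0, "dy": 0, "dz": 0.02, "rx": 0, "ry": 0, "rz": 0, "grip": 0}
    - {"dx": 0, "dy": 0, "dz": 0, "rx": 0, "ry": 0, "rz": 0, "grip": 0}
    - {"dx": 0, "dy": 0, "dz": 0, "rx": 0, "ry": 0, "rz": 0, "grip": 0}

```text
time_s: 15.43
position: [0.5148, 0.0177, -0.0066]
eef_rot: [-0.001, 0.723, 0.691, -0.001]
force: [0.3, -0.2, -0.0]
width: 0.0128
grip_force: 60.3
```

Call:
apply_moves:
  rows:
    - {"dx": 0, "dy": 0, "dz": 0.013, "rx": 0, "ry": 0, "rz": 0, "grip": 0}
    - {"dx": 0, "dy": 0, "dz": 0, "rx": 0, "ry": 0, "rz": 0, "grip": 0}
    - {"dx": 0, "dy": 0, "dz": 0, "rx": 0, "ry": 0, "rz": 0, "grip": 0}

```text
time_s: 15.68
position: [0.5148, 0.0177, -0.0085]
eef_rot: [-0.001, 0.723, 0.691, -0.0]
force: [-0.0, 0.1, -1.2]
width: 0.0127
grip_force: 60.3
```

Call:
apply_moves:
  rows:
    - {"dx": 0, "dy": 0, "dz": 0.013, "rx": 0, "ry": 0, "rz": 0, "grip": 0}
    - {"dx": 0, "dy": 0, "dz": 0, "rx": 0, "ry": 0, "rz": 0, "grip": 0}
    - {"dx": 0, "dy": 0, "dz": 0, "rx": 0, "ry": 0, "rz": 0, "grip": 0}

```text
time_s: 15.93
position: [0.5148, 0.0177, -0.0104]
eef_rot: [-0.001, 0.723, 0.691, -0.0]
force: [0.0, -0.7, -1.5]
width: 0.0131
grip_force: 60.3
```

Call:
apply_moves:
  rows:
    - {"dx": 0, "dy": 0, "dz": 0.013, "rx": 0, "ry": 0, "rz": 0, "grip": 0}
    - {"dx": 0, "dy": 0, "dz": 0, "rx": 0, "ry": 0, "rz": 0, "grip": 0}
    - {"dx": 0, "dy": 0, "dz": 0, "rx": 0, "ry": 0, "rz": 0, "grip": 0}

```text
time_s: 16.18
position: [0.5148, 0.0177, -0.0124]
eef_rot: [-0.001, 0.723, 0.691, -0.0]
force: [-0.5, -0.1, -1.2]
width: 0.0125
grip_force: 60.3
```

Call:
apply_moves:
  rows:
    - {"dx": 0, "dy": 0, "dz": 0.013, "rx": 0, "ry": 0, "rz": 0, "grip": 0}
    - {"dx": 0, "dy": 0, "dz": 0, "rx": 0, "ry": 0, "rz": 0, "grip": 0}
    - {"dx": 0, "dy": 0, "dz": 0, "rx": 0, "ry": 0, "rz": 0, "grip": 0}

```text
time_s: 16.43
position: [0.5148, 0.0177, -0.0143]
eef_rot: [-0.001, 0.723, 0.691, -0.0]
force: [-0.1, 0.1, -1.1]
width: 0.0128
grip_force: 60.3
```

Call:
apply_moves:
  rows:
    - {"dx": 0, "dy": 0, "dz": 0.013, "rx": 0, "ry": 0, "rz": 0, "grip": 0}
    - {"dx": 0, "dy": 0, "dz": 0, "rx": 0, "ry": 0, "rz": 0, "grip": 0}
    - {"dx": 0, "dy": 0, "dz": 0, "rx": 0, "ry": 0, "rz": 0, "grip": 0}

```text
time_s: 16.68
position: [0.5154, 0.0179, -0.0155]
eef_rot: [-0.001, 0.723, 0.691, 0.0]
force: [-2.1, 1.8, 5.7]
width: 0.0129
grip_force: 61.4
```

```bash
python3 - <<'E'
from h import *
p,R,s=st();print(s["force"])
for n in("top","side"):
    cv2.imwrite(f"pics/{n}6.png",vision.get_image(n)["img"][:,:,::-1])
a=cv2.imread("pics/side6.png")[205:325,190:350];cv2.imwrite("pics/c6.png",cv2.resize(a,None,fx=5,fy=5,interpolation=cv2.INTER_CUBIC))
E
```

```text
[ 0.5154  0.0179 -0.0155] w 0.012941762919829965 gf 61.366764307022095 t 16.6833 n,u,y -0.13386805403521182 -0.025751662543178597 -0.21595831223530895 F n,u,y 6.201541525144414 0.2902742308809408 1.470482058042271
[-2.0763  1.8467  5.7432]
```

Call:
apply_moves:
  rows:
    - {"dx": 0, "dy": 0, "dz": -0.007, "rx": 0, "ry": 0, "rz": 0, "grip": 0}
    - {"dx": 0, "dy": 0, "dz": 0, "rx": 0, "ry": 0, "rz": 0, "grip": 0.2}
    - {"dx": 0, "dy": 0, "dz": 0, "rx": 0, "ry": 0, "rz": 0, "grip": 0.4}
    - {"dx": 0, "dy": 0, "dz": 0, "rx": 0, "ry": 0, "rz": 0, "grip": 0.5}
    - {"dx": 0, "dy": 0, "dz": 0, "rx": 0, "ry": 0, "rz": 0, "grip": 0.5}
    - {"dx": 0, "dy": 0, "dz": -0.15, "rx": 0, "ry": 0, "rz": 0, "grip": 0.5}
    - {"dx": 0, "dy": 0, "dz": -0.25, "rx": 0, "ry": 0, "rz": 0, "grip": 0.5}
    - {"dx": 0, "dy": 0, "dz": -0.25, "rx": 0, "ry": 0, "rz": 0, "grip": 0.5}
    - {"dx": 0, "dy": 0, "dz": -0.25, "rx": 0, "ry": 0, "rz": 0, "grip": 0.5}
    - {"dx": 0, "dy": 0, "dz": -0.25, "rx": 0, "ry": 0, "rz": 0, "grip": 0.5}
    - {"dx": 0, "dy": 0, "dz": 0, "rx": 0, "ry": 0, "rz": 0, "grip": 0.5}

```text
time_s: 17.7
position: [0.5199, 0.0177, 0.1649]
eef_rot: [0.003, 0.723, 0.691, 0.004]
force: [1.3, -0.5, 1.0]
width: 0.043
grip_force: 0.0
```

```bash
python3 - <<'E'
from h import *
p,R,s=st();print(s["force"],s["joint_pos"])
ims=[]
for n in("top","side"):
    cv2.imwrite(f"pics/{n}7.png",vision.get_image(n)["img"][:,:,::-1])
a=cv2.imread("pics/top7.png")[170:250,175:315];b=cv2.imread("pics/side7.png")[225:310,190:330]
o=np.vstack([cv2.resize(x,None,fx=5.7,fy=3.6 if 0 else 3.6,interpolation=cv2.INTER_CUBIC) for x in(a,b)]) if 0 else None
A=cv2.resize(a,None,fx=3.5,fy=3.5,interpolation=cv2.INTER_CUBIC);B=cv2.resize(b,None,fx=3.5,fy=3.5,interpolation=cv2.INTER_CUBIC)
cv2.imwrite("pics/c7.png",np.vstack([A,B]));print(A.shape,B.shape)
E
```

```text
[0.5199 0.0177 0.1649] w 0.04301542859839374 gf 0.0 t 17.7 n,u,y 0.02770649370663566 0.05457101631525654 -0.21538226384191 F n,u,y 0.27271575793644715 1.6809958125106748 -0.26128727597032103
[ 1.3441 -0.4948  0.9576] [ 0.0336  0.1733 -0.3101  1.0777  0.0007  1.6508]
(280, 490, 3) (298, 490, 3)
```

View pics/c7.png

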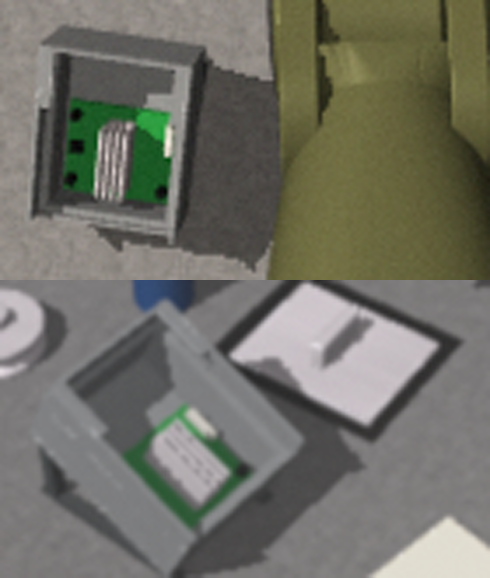

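The cover lies flat on the mat with its bar up, at side crop (345,350). The green board shows in the box, with the heat sink centre at top px (207.3,216.3) and side px (244.3,276.4).

```bash
python3 - <<'E'
from h import *
def onn(px,n,nm):
    a=plane(px,0,nm);b=plane(px,.2,nm);X=a+(b-a)*(((BAR+NN*n)-a)@NN)/((b-a)@NN);return (X-BAR)@U,(X-BAR)@BY
# refine sink by mask (bright)
T=cv2.imread("pics/top7.png");S=cv2.imread("pics/side7.png")
def cen(im,x0,x1,y0,y1,th):
    g=im[y0:y1,x0:x1].astype(int);m=(g.min(2)>th).astype(np.uint8);n,l,s,c=cv2.connectedComponentsWithStats(m)
    k=1+s[1:,4].argmax();print(s[k]);pts=np.argwhere(l==k)[:,::-1].astype(np.float32);r=cv2.minAreaRect(pts);print("rect",r,"mean",c[k]+[x0,y0]);return np.array(r[0])+[x0,y0]
ht=cen(T,198,216,198,232,105);hs=cen(S,228,262,260,292,105);print(ht,hs)
X,e=tri(ht,hs);print("tri",X,(X-BAR)@NN,(X-BAR)@U,(X-BAR)@BY,e)
for n in(-.025,-.0305,-.036): print(n,onn(ht,n,"top"),onn(hs,n,"side"))
# board plate low edge / far edge in top: green mask
h=cv2.cvtColor(T,cv2.COLOR_BGR2HSV);m=((h[...,0]>45)&(h[...,0]<85)&(h[...,1]>90)).astype(np.uint8);m[:190]=0;m[235:]=0;m[:,:185]=0;m[:,230:]=0
ys,xs=np.nonzero(m);print("green",xs.min(),xs.max(),ys.min(),ys.max());c=np.argwhere(m)[:,::-1].astype(np.float32);r=cv2.minAreaRect(c);print(cv2.boxPoints(r))
for q in cv2.boxPoints(r): print(onn(q,-.0705,"top"))
E
```

```text
[  4   7  11  23 134]
rect ((8.281660079956055, 17.637554168701172), (8.788887023925781, 22.599994659423828), 7.594643592834473) mean [206.403  216.0075]
[  5   4  23  25 313]
rect ((15.0, 16.5), (23.33452033996582, 13.435029029846191), 45.0) mean [243.2971 276.5112]
[206.2817 215.6376] [243.  276.5]
tri [0.5153 0.2416 0.0699] -0.04051850864964986 -0.023875680887890355 0.004461693693580923 [-0.0448 -0.0927]
-0.025 (np.float64(-0.01861140049725038), np.float64(0.0013344536053604425)) (np.float64(-0.026092145904227742), np.float64(0.012514348273805116))
-0.0305 (np.float64(-0.020573037834289966), np.float64(0.0023825875671384146)) (np.float64(-0.025238276232510678), np.float64(0.009718713719233283))
-0.036 (np.float64(-0.02253467517132956), np.float64(0.003430721528916414)) (np.float64(-0.024384406560793614), np.float64(0.006923079164661447))
green 193 223 198 227
[[191.22 223.46]
 [194.9  197.7 ]
 [225.56 202.08]
 [221.88 227.84]]
(np.float64(-0.06931556492051388), np.float64(0.05443580023169783))
(np.float64(0.016663763550503544), np.float64(0.05167389514184141))
(np.float64(0.019833963950957052), np.float64(-0.044421465373853046))
(np.float64(-0.06593224264021931), np.float64(-0.04347115999703709))
```

```bash
python3 - <<'E'
from h import *
p,R,s=pose()
Rt=toolR(-NN,BY);turn(R,Rt);tgt=BAR-U*.024+BY*.003
q=p+[0,0,.08]
go(q,Rt,[tgt+NN*.08,tgt-NN*.03])
E
```

```text
turn [-0.0996 -0.1133 -0.4531] rows>=12.6
shift [0.7144 1.4603 0.1083] rows>=6.0
shift [-0.      0.      0.7333] rows>=2.7
```

Call:
apply_moves:
  rows:
    - {"dx": 0, "dy": 0, "dz": -0.26, "rx": 0, "ry": 0, "rz": 0, "grip": 0.5}
    - {"dx": 0, "dy": 0, "dz": -0.26, "rx": 0, "ry": 0, "rz": 0, "grip": 0.55}

```text
time_s: 17.97
position: [0.5119, 0.0174, 0.2323]
eef_rot: [-0.004, 0.723, 0.691, -0.004]
force: [1.1, -0.7, 1.1]
width: 0.0468
grip_force: 0.0
```

Call:
apply_moves:
  rows:
    - {"dx": 0, "dy": 0, "dz": 0, "rx": -0.0077, "ry": -0.0087, "rz": -0.0349, "grip": 0.55}
    - {"dx": 0, "dy": 0, "dz": 0, "rx": -0.0077, "ry": -0.0087, "rz": -0.0349, "grip": 0.55}
    - {"dx": 0, "dy": 0, "dz": 0, "rx": -0.0077, "ry": -0.0087, "rz": -0.0349, "grip": 0.55}
    - {"dx": 0, "dy": 0, "dz": 0, "rx": -0.0077, "ry": -0.0087, "rz": -0.0349, "grip": 0.55}
    - {"dx": 0, "dy": 0, "dz": 0, "rx": -0.0077, "ry": -0.0087, "rz": -0.0349, "grip": 0.55}
    - {"dx": 0, "dy": 0, "dz": 0, "rx": -0.0077, "ry": -0.0087, "rz": -0.0349, "grip": 0.55}
    - {"dx": 0, "dy": 0, "dz": 0, "rx": -0.0077, "ry": -0.0087, "rz": -0.0349, "grip": 0.55}
    - {"dx": 0, "dy": 0, "dz": 0, "rx": -0.0077, "ry": -0.0087, "rz": -0.0349, "grip": 0.55}
    - {"dx": 0, "dy": 0, "dz": 0, "rx": -0.0077, "ry": -0.0087, "rz": -0.0349, "grip": 0.55}
    - {"dx": 0, "dy": 0, "dz": 0, "rx": -0.0077, "ry": -0.0087, "rz": -0.0349, "grip": 0.55}
    - {"dx": 0, "dy": 0, "dz": 0, "rx": -0.0077, "ry": -0.0087, "rz": -0.0349, "grip": 0.55}
    - {"dx": 0, "dy": 0, "dz": 0, "rx": -0.0077, "ry": -0.0087, "rz": -0.0349, "grip": 0.55}

```text
time_s: 18.97
position: [0.514, 0.0177, 0.2329]
eef_rot: [0.199, 0.134, 0.97, -0.017]
force: [0.3, -0.0, 0.2]
width: 0.0465
grip_force: 0.0
```

Call:
apply_moves:
  rows:
    - {"dx": 0, "dy": 0, "dz": 0, "rx": -0.0077, "ry": -0.0087, "rz": -0.0349, "grip": 0.55}
    - {"dx": 0.1, "dy": 0.21, "dz": 0, "rx": 0, "ry": 0, "rz": 0, "grip": 0.55}
    - {"dx": 0.1, "dy": 0.21, "dz": 0, "rx": 0, "ry": 0, "rz": 0, "grip": 0.55}
    - {"dx": 0.1, "dy": 0.21, "dz": 0, "rx": 0, "ry": 0, "rz": 0, "grip": 0.55}
    - {"dx": 0.1, "dy": 0.21, "dz": 0, "rx": 0, "ry": 0, "rz": 0, "grip": 0.55}
    - {"dx": 0.1, "dy": 0.21, "dz": 0, "rx": 0, "ry": 0, "rz": 0, "grip": 0.55}
    - {"dx": 0.1, "dy": 0.21, "dz": 0.05, "rx": 0, "ry": 0, "rz": 0, "grip": 0.55}
    - {"dx": 0.1, "dy": 0.2, "dz": 0.05, "rx": 0, "ry": 0, "rz": 0, "grip": 0.55}
    - {"dx": 0, "dy": 0, "dz": 0, "rx": 0, "ry": 0, "rz": 0, "grip": 0.55}
    - {"dx": 0, "dy": 0, "dz": 0, "rx": 0, "ry": 0, "rz": 0, "grip": 0.55}

```text
time_s: 19.8
position: [0.462, 0.2486, 0.1746]
eef_rot: [0.212, 0.079, 0.974, -0.02]
force: [-0.6, 0.3, -0.3]
width: 0.0468
grip_force: 0.0
```

```bash
python3 - <<'E'
from h import *
p,R,s=st();print(s["joint_pos"])
Rt=toolR(-NN,BY);turn(R,Rt);tgt=BAR-U*.024+BY*.003
go(p,R,[tgt+NN*.08,tgt-NN*.03,tgt-NN*.06])
E
```

```text
[0.462  0.2486 0.1746] w 0.04684461911257443 gf 0.0 t 19.8 n,u,y 0.07704355621291052 -0.028322281546734666 0.0024654291236657017 F n,u,y 0.009200832276361743 -0.6718265922705469 0.21633655414771308
[ 0.7191 -0.0621 -0.6292  0.7238 -0.33    0.8351]
turn [-0.0005 -0.0022  0.0022] rows>=0.1
shift [-0.0287  0.0033 -0.0199] rows>=0.1
shift [-0.0051  0.0011  0.7333] rows>=2.7
shift [-0.0014  0.0003  0.2   ] rows>=0.7
```

Call:
apply_moves:
  rows:
    - {"dx": -0.028, "dy": 0.003, "dz": 0.2, "rx": 0, "ry": -0.002, "rz": 0.002, "grip": 0.55}
    - {"dx": 0, "dy": 0, "dz": 0.25, "rx": 0, "ry": 0, "rz": 0, "grip": 0.55}
    - {"dx": 0, "dy": 0, "dz": 0.25, "rx": 0, "ry": 0, "rz": 0, "grip": 0.55}
    - {"dx": 0, "dy": 0, "dz": 0.1, "rx": 0, "ry": 0, "rz": 0, "grip": 0.55}
    - {"dx": 0, "dy": 0, "dz": 0.1, "rx": 0, "ry": 0, "rz": 0, "grip": 0.55}
    - {"dx": 0, "dy": 0, "dz": 0, "rx": 0, "ry": 0, "rz": 0, "grip": 0.55}
    - {"dx": 0, "dy": 0, "dz": 0, "rx": 0, "ry": 0, "rz": 0, "grip": 0.55}

```text
time_s: 20.38
position: [0.5235, 0.2365, 0.0562]
eef_rot: [0.216, 0.085, 0.972, -0.019]
force: [0.0, -0.5, 0.1]
width: 0.0471
grip_force: 0.0
```

```bash
python3 - <<'E'
from h import *
p,R,s=st();turn(R,toolR(-NN,BY));tgt=BAR-U*.024+BY*.003
go(p,R,[tgt-NN*.091])
E
```

```text
[0.5235 0.2365 0.0562] w 0.04709625968666054 gf 0.0 t 20.3833 n,u,y -0.05673981042775998 -0.02155562438601629 0.0008739658618223162 F n,u,y 0.0043512040033830985 0.13237120392880558 -0.4507150754565349
turn [-0.0006  0.0003 -0.0017] rows>=0.0
shift [0.0166 0.0145 0.2284] rows>=0.8
```

Call:
apply_moves:
  rows:
    - {"dx": 0.01, "dy": 0.012, "dz": 0, "rx": 0, "ry": 0, "rz": -0.0015, "grip": 0.55}
    - {"dx": 0, "dy": 0, "dz": 0.07, "rx": 0, "ry": 0, "rz": 0, "grip": 0.55}
    - {"dx": 0, "dy": 0, "dz": 0.06, "rx": 0, "ry": 0, "rz": 0, "grip": 0.55}
    - {"dx": 0, "dy": 0, "dz": 0.05, "rx": 0, "ry": 0, "rz": 0, "grip": 0.55}
    - {"dx": 0, "dy": 0, "dz": 0.04, "rx": 0, "ry": 0, "rz": 0, "grip": 0.55}
    - {"dx": 0, "dy": 0, "dz": 0, "rx": 0, "ry": 0, "rz": 0, "grip": 0.55}
    - {"dx": 0, "dy": 0, "dz": 0, "rx": 0, "ry": 0, "rz": 0, "grip": 0.55}

```text
time_s: 20.97
position: [0.5365, 0.2376, 0.0262]
eef_rot: [0.217, 0.082, 0.973, -0.019]
force: [0.0, -2.2, 0.3]
width: 0.0467
grip_force: 0.0
```

```bash
python3 - <<'E'
from h import *
p,R,s=st();turn(R,toolR(-NN,BY));tgt=BAR-U*.024+BY*.003
go(p,R,[tgt-NN*.091])
E
```

```text
[0.5365 0.2376 0.0262] w 0.046743213962597646 gf 0.0 t 20.9667 n,u,y -0.089248453766993 -0.02277768033642478 0.0041521428107003985 F n,u,y 0.12426567256779793 0.4808592505179895 -2.1655533745494417
turn [-0.0001  0.0006  0.0002] rows>=0.0
shift [ 0.0082 -0.0077  0.0117] rows>=0.1
```

Call:
apply_moves:
  rows:
    - {"dx": 0, "dy": 0, "dz": 0, "rx": 0, "ry": 0, "rz": 0, "grip": 0.3}
    - {"dx": 0, "dy": 0, "dz": 0, "rx": 0, "ry": 0, "rz": 0, "grip": 0.2}
    - {"dx": 0, "dy": 0, "dz": 0, "rx": 0, "ry": 0, "rz": 0, "grip": 0}
    - {"dx": 0, "dy": 0, "dz": 0, "rx": 0, "ry": 0, "rz": 0, "grip": 0}
    - {"dx": 0, "dy": 0, "dz": 0, "rx": 0, "ry": 0, "rz": 0, "grip": 0}
    - {"dx": 0, "dy": 0, "dz": 0, "rx": 0, "ry": 0, "rz": 0, "grip": 0}

```text
time_s: 21.47
position: [0.537, 0.2383, 0.0273]
eef_rot: [0.217, 0.082, 0.973, -0.018]
force: [-4.5, -1.6, 5.3]
width: 0.0232
grip_force: 59.2
```

```bash
python3 - <<'E'
from h import *
p,R,s=st();turn(R,toolR(-NN,BY))
E
```

```text
[0.537  0.2383 0.0273] w 0.02321761603438803 gf 59.17258143424988 t 21.4667 n,u,y -0.08841476165591874 -0.021976427369821316 0.00493908173480245 F n,u,y 6.531648265727372 -1.5115371297344429 -2.362454440179467
turn [0.0003 0.001  0.0004] rows>=0.0
```

Call:
apply_moves:
  rows:
    - {"dx": 0, "dy": 0, "dz": -0.05, "rx": 0, "ry": 0, "rz": 0, "grip": 0}
    - {"dx": 0, "dy": 0, "dz": -0.1, "rx": 0, "ry": 0, "rz": 0, "grip": 0}
    - {"dx": 0, "dy": 0, "dz": -0.1, "rx": 0, "ry": 0, "rz": 0, "grip": 0}
    - {"dx": 0, "dy": 0, "dz": -0.1, "rx": 0, "ry": 0, "rz": 0, "grip": 0}
    - {"dx": 0, "dy": 0, "dz": 0, "rx": 0, "ry": 0, "rz": 0, "grip": 0}

```text
time_s: 21.88
position: [0.5154, 0.2433, 0.0768]
eef_rot: [0.218, 0.082, 0.972, -0.017]
force: [1.8, 1.3, -2.5]
width: 0.0232
grip_force: 58.9
```

Call:
apply_moves:
  rows:
    - {"dx": 0, "dy": 0, "dz": -0.15, "rx": 0, "ry": 0, "rz": 0, "grip": 0}
    - {"dx": 0, "dy": 0, "dz": -0.2, "rx": 0, "ry": 0, "rz": 0, "grip": 0}
    - {"dx": 0, "dy": 0, "dz": -0.2, "rx": 0, "ry": 0, "rz": 0, "grip": 0}
    - {"dx": 0, "dy": 0, "dz": -0.2, "rx": 0, "ry": 0, "rz": 0, "grip": 0}
    - {"dx": -0.1, "dy": 0, "dz": -0.2, "rx": 0, "ry": 0, "rz": 0, "grip": 0}
    - {"dx": -0.1, "dy": 0, "dz": -0.2, "rx": 0, "ry": 0, "rz": 0, "grip": 0}
    - {"dx": 0, "dy": 0, "dz": 0, "rx": 0, "ry": 0, "rz": 0, "grip": 0}

```text
time_s: 22.47
position: [0.4726, 0.2525, 0.2504]
eef_rot: [0.221, 0.083, 0.972, -0.014]
force: [0.9, 1.0, -1.9]
width: 0.0231
grip_force: 59.7
```

```bash
python3 - <<'E'
from h import *
p,R,s=st();a=np.radians(10.9)
Rt=toolR([0,0,-1],[-np.sin(a),np.cos(a),0]);turn(R,Rt);print(s["joint_pos"])
go(p,Rt,[(.47,.0,.235),(.48,-.23,.235)])
E
```

```text
[0.4726 0.2525 0.2504] w 0.02313222455846146 gf 59.67407047748566 t 22.4667 n,u,y 0.14165917871451364 0.012594378037879432 0.008053598069313867 F n,u,y -2.0046802316829373 -0.12754475261693346 1.1267067337109051
turn [-0.0226  0.141  -0.1129] rows>=4.8
[ 0.714  -0.1051 -0.4976  0.8768 -0.3341  0.8332]
shift [ 0.3353 -1.6497  0.1027] rows>=6.2
shift [ 0.2245 -1.5183  0.    ] rows>=5.7
```

Call:
apply_moves:
  rows:
    - {"dx": 0, "dy": 0, "dz": 0, "rx": -0.0038, "ry": 0.0235, "rz": -0.0188, "grip": 0}
    - {"dx": 0, "dy": 0, "dz": 0, "rx": -0.0038, "ry": 0.0235, "rz": -0.0188, "grip": 0}
    - {"dx": 0, "dy": 0, "dz": 0, "rx": -0.0038, "ry": 0.0235, "rz": -0.0188, "grip": 0}
    - {"dx": 0, "dy": 0, "dz": 0, "rx": -0.0038, "ry": 0.0235, "rz": -0.0188, "grip": 0}
    - {"dx": 0, "dy": 0, "dz": 0, "rx": -0.0038, "ry": 0.0235, "rz": -0.0188, "grip": 0}
    - {"dx": 0, "dy": 0, "dz": 0, "rx": -0.0038, "ry": 0.0235, "rz": -0.0188, "grip": 0}
    - {"dx": 0, "dy": 0, "dz": 0, "rx": 0, "ry": 0, "rz": 0, "grip": 0}

```text
time_s: 23.05
position: [0.4715, 0.2493, 0.2406]
eef_rot: [-0.007, -0.094, 0.996, -0.003]
force: [1.0, -0.1, -4.1]
width: 0.0235
grip_force: 59.4
```

Call:
apply_moves:
  rows:
    - {"dx": 0.045, "dy": -0.23, "dz": 0, "rx": 0, "ry": 0, "rz": 0, "grip": 0}
    - {"dx": 0.045, "dy": -0.23, "dz": 0, "rx": 0, "ry": 0, "rz": 0, "grip": 0}
    - {"dx": 0.045, "dy": -0.23, "dz": 0, "rx": 0, "ry": 0, "rz": 0, "grip": 0}
    - {"dx": 0.045, "dy": -0.23, "dz": 0, "rx": 0, "ry": 0, "rz": 0, "grip": 0}
    - {"dx": 0.045, "dy": -0.23, "dz": 0, "rx": 0, "ry": 0, "rz": 0, "grip": 0}
    - {"dx": 0.045, "dy": -0.23, "dz": 0, "rx": 0, "ry": 0, "rz": 0, "grip": 0}
    - {"dx": 0.045, "dy": -0.23, "dz": 0, "rx": 0, "ry": 0, "rz": 0, "grip": 0}

```text
time_s: 23.63
position: [0.4681, 0.0022, 0.244]
eef_rot: [-0.004, -0.094, 0.996, -0.003]
force: [0.2, -0.2, -3.2]
width: 0.0229
grip_force: 59.9
```

Call:
apply_moves:
  rows:
    - {"dx": 0.03, "dy": -0.22, "dz": 0, "rx": 0, "ry": 0, "rz": 0, "grip": 0}
    - {"dx": 0.03, "dy": -0.22, "dz": 0, "rx": 0, "ry": 0, "rz": 0, "grip": 0}
    - {"dx": 0.03, "dy": -0.22, "dz": 0, "rx": 0, "ry": 0, "rz": 0, "grip": 0}
    - {"dx": 0.03, "dy": -0.22, "dz": 0, "rx": 0, "ry": 0, "rz": 0, "grip": 0}
    - {"dx": 0.03, "dy": -0.22, "dz": 0, "rx": 0, "ry": 0, "rz": 0, "grip": 0}
    - {"dx": 0.03, "dy": -0.22, "dz": 0, "rx": 0, "ry": 0, "rz": 0, "grip": 0}
    - {"dx": 0, "dy": 0, "dz": 0, "rx": 0, "ry": 0, "rz": 0, "grip": 0}
    - {"dx": 0, "dy": 0, "dz": 0, "rx": 0, "ry": 0, "rz": 0, "grip": 0}

```text
time_s: 24.3
position: [0.4792, -0.197, 0.245]
eef_rot: [-0.004, -0.093, 0.996, -0.003]
force: [-0.6, 1.1, -2.8]
width: 0.0231
grip_force: 60.2
```

```bash
python3 - <<'E'
from h import *
p,R,s=st();a=np.radians(10.9)
Rt=toolR([0,0,-1],[-np.sin(a),np.cos(a),0]);turn(R,Rt);print(s["joint_pos"])
go(p,R,[(.522,-.249,p[2])])
for n in("top","side"): cv2.imwrite(f"pics/{n}8.png",vision.get_image(n)["img"][:,:,::-1])
for n in("top","side"):
    im=cv2.imread(f"pics/{n}8.png");h=cv2.cvtColor(im,cv2.COLOR_BGR2HSV);m=((h[...,0]>45)&(h[...,0]<85)&(h[...,1]>90)&(h[...,2]>40)).astype(np.uint8)
    k,l,st_,c=cv2.connectedComponentsWithStats(m)
    for i in range(1,k):
        if st_[i,4]>15: print(n,st_[i],c[i])
    print(n,"tcp",proj(p,n),"tip",proj(p+[0,0,.028],n))
E
```

```text
[ 0.4792 -0.197   0.245 ] w 0.02307053121686229 gf 60.16831040382385 t 24.3 n,u,y 0.1020056514429126 0.0848202366493771 -0.43389579266792627 F n,u,y -2.210868980906407 -1.9184389595889475 0.975186814360153
turn [-0.0016 -0.003  -0.0014] rows>=0.1
[-0.3836  0.1489 -0.1552  1.2718 -0.0092 -0.5695]
shift [-0.2165 -0.3936 -0.0001] rows>=1.7
top [388 117  36   6  83] [402.759  119.1687]
top [129 204  15  16 172] [135.7442 211.5349]
top [342 207  31  35 372] [353.7258 226.1075]
top [551 370   9  50 288] [556.1007 396.8403]
top tcp [361.1433 221.8569] tip [363.2725 220.6788]
side [ 522  129   38   58 1410] [545.0823 161.1092]
side [316 141  33  16 212] [331.8302 149.5519]
side [175 344   9   6  27] [179.0741 346.4444]
side tcp [332.6816 149.7761] tip [333.3229 141.8963]
```

```bash
python3 - <<'E'
from h import *
p,R,s=pose();M=R.as_matrix()
def mask(n,c):
    im=cv2.imread(f"pics/{n}8.png");h=cv2.cvtColor(im,cv2.COLOR_BGR2HSV);m=((h[...,0]>45)&(h[...,0]<85)&(h[...,1]>90)&(h[...,2]>40)).astype(np.uint8)
    k,l,s_,ce=cv2.connectedComponentsWithStats(m);i=np.argmin(np.linalg.norm(ce[1:]-c,axis=1))+1
    return np.argwhere(l==i)[:,::-1].astype(np.float32)
for n,c in(("top",(353.7,226)),("side",(331.8,149.6))):
    q=mask(n,c);hull=cv2.convexHull(q).squeeze()
    for b in(.013,.019,.025):
        W=np.array([plane(x,p[2]+b,n) for x in hull])-p;L=W@M
        print(n,b,"tool x",L[:,0].min(),L[:,0].max(),"tool y",L[:,1].min(),L[:,1].max())
        if b==.019:print((L[:,:2]*1e3).round(0).tolist())
E
```

```text
top 0.013 tool x -0.040303339438254815 0.04456144237827067 tool y -0.021297626211014383 0.046685918812694474
top 0.019 tool x -0.039597222965106565 0.044813695383769746 tool y -0.019904488445372858 0.04771547528080497
[[33.0, -20.0], [38.0, -16.0], [44.0, -9.0], [45.0, 1.0], [45.0, 44.0], [44.0, 46.0], [23.0, 47.0], [-25.0, 48.0], [-38.0, 45.0], [-39.0, 39.0], [-40.0, 26.0], [-39.0, 10.0], [-37.0, -3.0]]
top 0.025 tool x -0.03889110649195843 0.04506594838926877 tool y -0.018511350679731326 0.04874503174891543
side 0.013 tool x -0.04176748714986213 0.041404078048782544 tool y -0.04549586734019878 0.046979306190123526
side 0.019 tool x -0.03920248656614691 0.043344588543603055 tool y -0.03606903997982793 0.05571178772207851
[[41.0, -25.0], [43.0, 9.0], [43.0, 32.0], [42.0, 49.0], [36.0, 51.0], [-20.0, 56.0], [-33.0, 55.0], [-37.0, 51.0], [-39.0, 46.0], [-39.0, -7.0], [38.0, -36.0]]
side 0.025 tool x -0.03663748598243162 0.04528509903842353 tool y -0.026642212619456852 0.0644442692540335
```

```bash
python3 - <<'E'
from h import *
p,R,s=st();a=np.radians(10)
Rt=toolR([0,0,-1],[-np.sin(a),np.cos(a),0]);turn(R,Rt)
go(p,Rt,[(.526,-.2487,p[2]),(.526,-.2487,.06)])
E
```

```text
[ 0.4791 -0.1952  0.2453] w 0.022753385297832572 gf 60.160582065582275 t 24.4 n,u,y 0.10244497640285709 0.08464016936760568 -0.43210083461939824 F n,u,y -2.9402874179865126 -2.097128754854888 1.1707217730204784
turn [-0.0014 -0.003   0.0047] rows>=0.2
shift [-0.2457 -0.4058  0.    ] rows>=1.8
shift [0.     0.     1.2354] rows>=4.6
```

Call:
apply_moves:
  rows:
    - {"dx": 0, "dy": 0, "dz": 0, "rx": -0.0014, "ry": -0.003, "rz": 0.0047, "grip": 0}
    - {"dx": -0.123, "dy": -0.203, "dz": 0, "rx": 0, "ry": 0, "rz": 0, "grip": 0}
    - {"dx": -0.123, "dy": -0.203, "dz": 0, "rx": 0, "ry": 0, "rz": 0, "grip": 0}
    - {"dx": 0, "dy": 0, "dz": 0.2, "rx": 0, "ry": 0, "rz": 0, "grip": 0}
    - {"dx": 0, "dy": 0, "dz": 0.25, "rx": 0, "ry": 0, "rz": 0, "grip": 0}
    - {"dx": 0, "dy": 0, "dz": 0.25, "rx": 0, "ry": 0, "rz": 0, "grip": 0}
    - {"dx": 0, "dy": 0, "dz": 0.25, "rx": 0, "ry": 0, "rz": 0, "grip": 0}
    - {"dx": 0, "dy": 0, "dz": 0.2, "rx": 0, "ry": 0, "rz": 0, "grip": 0}
    - {"dx": 0, "dy": 0, "dz": 0.05, "rx": 0, "ry": 0, "rz": 0, "grip": 0}
    - {"dx": 0, "dy": 0, "dz": 0, "rx": 0, "ry": 0, "rz": 0, "grip": 0}
    - {"dx": 0, "dy": 0, "dz": 0, "rx": 0, "ry": 0, "rz": 0, "grip": 0}

```text
time_s: 25.32
position: [0.5274, -0.2492, 0.0672]
eef_rot: [0.001, -0.088, 0.996, -0.0]
force: [-0.5, -0.8, -1.4]
width: 0.0232
grip_force: 60.4
```

```bash
python3 - <<'E'
from h import *
p,R,s=st();a=np.radians(10)
Rt=toolR([0,0,-1],[-np.sin(a),np.cos(a),0]);turn(R,Rt)
go(p,R,[(.526,-.2487,.06),(.526,-.2487,.025)])
for n in("top","side"): cv2.imwrite(f"pics/{n}9.png",vision.get_image(n)["img"][:,:,::-1])
M=R.as_matrix()
def mask(n,c):
    im=cv2.imread(f"pics/{n}9.png");h=cv2.cvtColor(im,cv2.COLOR_BGR2HSV);m=((h[...,0]>45)&(h[...,0]<85)&(h[...,1]>90)&(h[...,2]>40)).astype(np.uint8)
    k,l,s_,ce=cv2.connectedComponentsWithStats(m);i=np.argmin(np.linalg.norm(ce[1:]-c,axis=1)+1e3*(s_[1:,4]<15))+1;print(s_[i])
    return np.argwhere(l==i)[:,::-1].astype(np.float32)
for n in("top","side"):
    q=mask(n,proj(p+[0,0,.019],n));hull=cv2.convexHull(q).squeeze()
    L=(np.array([plane(x,p[2]+.017,n) for x in hull])-p)@M
    print(n,L[:,0].min(),L[:,0].max(),L[:,1].min(),L[:,1].max())
a=cv2.imread("pics/top9.png")[165:245,325:405];b=cv2.imread("pics/side9.png")[140:220,280:360]
cv2.imwrite("pics/c9.png",np.hstack([cv2.resize(x,None,fx=5,fy=5,interpolation=cv2.INTER_CUBIC) for x in(a,b)]))
E
```

```text
[ 0.5274 -0.2492  0.0672] w 0.023241162266503648 gf 60.44605851173401 t 25.3167 n,u,y -0.08287231671919687 0.06070803657095776 -0.4772092801087985 F n,u,y -1.1152334994179014 -0.9583525034980133 -0.8928044926202832
turn [-0.0003  0.0003  0.0004] rows>=0.0
shift [0.0084 0.0046 0.0483] rows>=0.2
shift [0.0003 0.0002 0.2333] rows>=0.9
[350 199  26  31 295]
top -0.04086780698930036 0.04575951489081214 -0.016173546441325303 0.049631081506076515
[308 174  31  16 215]
side -0.043117032721969706 0.04271004526454835 -0.04327571555492054 0.05149319309910915
```

View pics/c9.png

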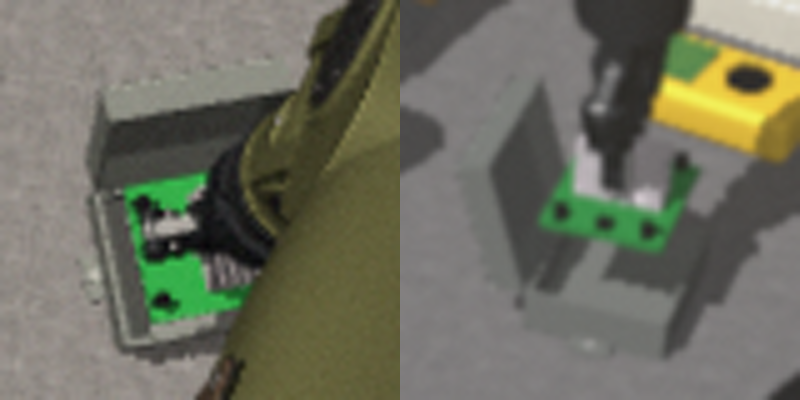

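The board hangs level over the tray: top crop (185,250), with its left edge parallel to the case rim, and side crop (620,210). Lowering it in.

Call:
apply_moves:
  rows:
    - {"dx": 0.005, "dy": 0, "dz": 0.1, "rx": 0, "ry": 0, "rz": 0, "grip": 0}
    - {"dx": 0, "dy": 0, "dz": 0.1, "rx": 0, "ry": 0, "rz": 0, "grip": 0}
    - {"dx": 0, "dy": 0, "dz": 0.06, "rx": 0, "ry": 0, "rz": 0, "grip": 0}
    - {"dx": 0, "dy": 0, "dz": 0, "rx": 0, "ry": 0, "rz": 0, "grip": 0}
    - {"dx": 0, "dy": 0, "dz": 0, "rx": 0, "ry": 0, "rz": 0, "grip": 0}

```text
time_s: 25.83
position: [0.5263, -0.2499, 0.0279]
eef_rot: [0.0, -0.087, 0.996, -0.0]
force: [1.4, 0.3, -2.9]
width: 0.0233
grip_force: 60.5
```

Call:
apply_moves:
  rows:
    - {"dx": 0, "dy": 0, "dz": 0.03, "rx": 0, "ry": 0, "rz": 0, "grip": 0}
    - {"dx": 0, "dy": 0, "dz": 0.03, "rx": 0, "ry": 0, "rz": 0, "grip": 0}
    - {"dx": 0, "dy": 0, "dz": 0, "rx": 0, "ry": 0, "rz": 0, "grip": 0}

```text
time_s: 26.08
position: [0.5257, -0.2497, 0.0177]
eef_rot: [0.0, -0.087, 0.996, -0.0]
force: [-0.6, -0.3, -2.0]
width: 0.023
grip_force: 60.5
```

Call:
apply_moves:
  rows:
    - {"dx": 0, "dy": 0, "dz": 0.03, "rx": 0, "ry": 0, "rz": 0, "grip": 0}
    - {"dx": 0, "dy": 0, "dz": 0, "rx": 0, "ry": 0, "rz": 0, "grip": 0}
    - {"dx": 0, "dy": 0, "dz": 0, "rx": 0, "ry": 0, "rz": 0, "grip": 0}

```text
time_s: 26.33
position: [0.5255, -0.2497, 0.0132]
eef_rot: [-0.0, -0.087, 0.996, -0.0]
force: [-0.4, -0.4, -3.1]
width: 0.0236
grip_force: 60.5
```

Call:
apply_moves:
  rows:
    - {"dx": 0, "dy": 0, "dz": 0.03, "rx": 0, "ry": 0, "rz": 0, "grip": 0}
    - {"dx": 0, "dy": 0, "dz": 0, "rx": 0, "ry": 0, "rz": 0, "grip": 0}
    - {"dx": 0, "dy": 0, "dz": 0, "rx": 0, "ry": 0, "rz": 0, "grip": 0}

```text
time_s: 26.58
position: [0.5255, -0.2496, 0.0087]
eef_rot: [-0.0, -0.087, 0.996, -0.0]
force: [0.5, 0.6, -2.1]
width: 0.0232
grip_force: 60.5
```

Call:
apply_moves:
  rows:
    - {"dx": 0, "dy": 0, "dz": 0.03, "rx": 0, "ry": 0, "rz": 0, "grip": 0}
    - {"dx": 0, "dy": 0, "dz": 0, "rx": 0, "ry": 0, "rz": 0, "grip": 0}
    - {"dx": 0, "dy": 0, "dz": 0, "rx": 0, "ry": 0, "rz": 0, "grip": 0}

```text
time_s: 26.83
position: [0.5255, -0.2496, 0.0041]
eef_rot: [-0.0, -0.087, 0.996, -0.0]
force: [-0.3, 0.6, -2.9]
width: 0.0232
grip_force: 60.5
```

Call:
apply_moves:
  rows:
    - {"dx": 0, "dy": 0, "dz": 0.027, "rx": 0, "ry": 0, "rz": 0, "grip": 0}
    - {"dx": 0, "dy": 0, "dz": 0, "rx": 0, "ry": 0, "rz": 0, "grip": 0}
    - {"dx": 0, "dy": 0, "dz": 0, "rx": 0, "ry": 0, "rz": 0, "grip": 0}

```text
time_s: 27.08
position: [0.5255, -0.2496, 0.0001]
eef_rot: [-0.0, -0.087, 0.996, -0.0]
force: [0.2, -0.3, -2.5]
width: 0.0227
grip_force: 60.5
```

Call:
apply_moves:
  rows:
    - {"dx": 0, "dy": 0, "dz": 0.02, "rx": 0, "ry": 0, "rz": 0, "grip": 0}
    - {"dx": 0, "dy": 0, "dz": 0, "rx": 0, "ry": 0, "rz": 0, "grip": 0}
    - {"dx": 0, "dy": 0, "dz": 0, "rx": 0, "ry": 0, "rz": 0, "grip": 0}

```text
time_s: 27.33
position: [0.5256, -0.2497, -0.0028]
eef_rot: [-0.0, -0.087, 0.996, -0.0]
force: [-0.7, 0.8, -2.3]
width: 0.0232
grip_force: 60.5
```

Call:
apply_moves:
  rows:
    - {"dx": 0, "dy": 0, "dz": 0.018, "rx": 0, "ry": 0, "rz": 0, "grip": 0}
    - {"dx": 0, "dy": 0, "dz": 0, "rx": 0, "ry": 0, "rz": 0, "grip": 0}
    - {"dx": 0, "dy": 0, "dz": 0, "rx": 0, "ry": 0, "rz": 0, "grip": 0}

```text
time_s: 27.58
position: [0.5256, -0.2497, -0.0054]
eef_rot: [-0.0, -0.087, 0.996, -0.0]
force: [0.1, 0.4, -2.8]
width: 0.0229
grip_force: 60.5
```

Call:
apply_moves:
  rows:
    - {"dx": 0, "dy": 0, "dz": 0.013, "rx": 0, "ry": 0, "rz": 0, "grip": 0}
    - {"dx": 0, "dy": 0, "dz": 0, "rx": 0, "ry": 0, "rz": 0, "grip": 0}
    - {"dx": 0, "dy": 0, "dz": 0, "rx": 0, "ry": 0, "rz": 0, "grip": 0}

```text
time_s: 27.83
position: [0.5257, -0.2497, -0.0073]
eef_rot: [-0.0, -0.087, 0.996, -0.0]
force: [-0.4, -0.2, -2.3]
width: 0.0233
grip_force: 60.5
```

Call:
apply_moves:
  rows:
    - {"dx": 0, "dy": 0, "dz": 0.013, "rx": 0, "ry": 0, "rz": 0, "grip": 0}
    - {"dx": 0, "dy": 0, "dz": 0, "rx": 0, "ry": 0, "rz": 0, "grip": 0}
    - {"dx": 0, "dy": 0, "dz": 0, "rx": 0, "ry": 0, "rz": 0, "grip": 0}

```text
time_s: 28.08
position: [0.5257, -0.2497, -0.0093]
eef_rot: [-0.0, -0.087, 0.996, -0.0]
force: [-0.6, -0.9, -3.0]
width: 0.0228
grip_force: 60.5
```

Call:
apply_moves:
  rows:
    - {"dx": 0, "dy": 0, "dz": 0.013, "rx": 0, "ry": 0, "rz": 0, "grip": 0}
    - {"dx": 0, "dy": 0, "dz": 0, "rx": 0, "ry": 0, "rz": 0, "grip": 0}
    - {"dx": 0, "dy": 0, "dz": 0, "rx": 0, "ry": 0, "rz": 0, "grip": 0}

```text
time_s: 28.33
position: [0.5261, -0.2496, -0.01]
eef_rot: [0.0, -0.088, 0.996, -0.0]
force: [-2.3, 2.5, 7.9]
width: 0.0231
grip_force: 61.8
```

Call:
apply_moves:
  rows:
    - {"dx": 0, "dy": 0, "dz": 0.01, "rx": 0, "ry": 0, "rz": 0, "grip": 0}
    - {"dx": 0, "dy": 0, "dz": 0, "rx": 0, "ry": 0, "rz": 0, "grip": 0}
    - {"dx": 0, "dy": 0, "dz": 0, "rx": 0, "ry": 0, "rz": 0, "grip": 0}

```text
time_s: 28.58
position: [0.5261, -0.2496, -0.01]
eef_rot: [0.001, -0.088, 0.996, -0.0]
force: [-7.6, 4.5, 20.2]
width: 0.0233
grip_force: 63.4
```

Call:
apply_moves:
  rows:
    - {"dx": 0, "dy": 0, "dz": 0.01, "rx": 0, "ry": 0, "rz": 0, "grip": 0}
    - {"dx": 0, "dy": 0, "dz": 0, "rx": 0, "ry": 0, "rz": 0, "grip": 0}
    - {"dx": 0, "dy": 0, "dz": 0, "rx": 0, "ry": 0, "rz": 0, "grip": 0}

```text
time_s: 28.83
position: [0.5262, -0.2497, -0.01]
eef_rot: [0.001, -0.088, 0.996, -0.001]
force: [-12.1, 6.7, 32.4]
width: 0.023
grip_force: 65.2
```

Call:
apply_moves:
  rows:
    - {"dx": 0, "dy": 0, "dz": -0.012, "rx": 0, "ry": 0, "rz": 0, "grip": 0}
    - {"dx": 0, "dy": 0, "dz": -0.01, "rx": 0, "ry": 0, "rz": 0, "grip": 0}
    - {"dx": 0, "dy": 0, "dz": 0, "rx": 0, "ry": 0, "rz": 0, "grip": 0.3}
    - {"dx": 0, "dy": 0, "dz": 0, "rx": 0, "ry": 0, "rz": 0, "grip": 0.38}
    - {"dx": 0, "dy": 0, "dz": 0, "rx": 0, "ry": 0, "rz": 0, "grip": 0.38}
    - {"dx": 0, "dy": 0, "dz": -0.05, "rx": 0, "ry": 0, "rz": 0, "grip": 0.38}
    - {"dx": 0, "dy": 0, "dz": -0.1, "rx": 0, "ry": 0, "rz": 0, "grip": 0.38}
    - {"dx": 0, "dy": 0, "dz": -0.2, "rx": 0, "ry": 0, "rz": 0, "grip": 0.38}
    - {"dx": 0, "dy": 0, "dz": -0.25, "rx": 0, "ry": 0, "rz": 0, "grip": 0.38}
    - {"dx": 0, "dy": 0, "dz": -0.25, "rx": 0, "ry": 0, "rz": 0, "grip": 0.38}
    - {"dx": 0, "dy": 0, "dz": -0.25, "rx": 0, "ry": 0, "rz": 0, "grip": 0.2}
    - {"dx": 0, "dy": 0, "dz": 0, "rx": 0, "ry": 0, "rz": 0, "grip": 0}

```text
time_s: 29.83
position: [0.5302, -0.2518, 0.1627]
eef_rot: [0.005, -0.087, 0.996, -0.003]
force: [1.6, -0.9, 0.7]
width: 0.0092
grip_force: 0.0
```

Call:
apply_moves:
  rows:
    - {"dx": 0, "dy": 0, "dz": -0.25, "rx": 0, "ry": 0, "rz": 0, "grip": 0}
    - {"dx": 0, "dy": 0, "dz": -0.1, "rx": 0, "ry": 0, "rz": 0, "grip": 0}
    - {"dx": 0, "dy": 0, "dz": 0, "rx": 0, "ry": 0, "rz": 0, "grip": 0}

```text
time_s: 30.08
position: [0.5281, -0.2508, 0.2113]
eef_rot: [0.003, -0.087, 0.996, -0.002]
force: [0.6, -0.3, 0.8]
width: -0.0002
grip_force: 0.0
```

```bash
python3 - <<'E'
from h import *
p,R,s=st()
for n in("top","side"):
    im=vision.get_image(n)["img"][:,:,::-1];cv2.imwrite(f"pics/{n}10.png",im)
    h=cv2.cvtColor(im.copy(),cv2.COLOR_BGR2HSV);m=((h[...,0]>45)&(h[...,0]<85)&(h[...,1]>90)&(h[...,2]>40)).astype(np.uint8)
    k,l,s_,ce=cv2.connectedComponentsWithStats(m);pc=proj([.524,-.249,.01],n);i=np.argmin(np.linalg.norm(ce[1:]-pc,axis=1)+1e3*(s_[1:,4]<15))+1;print(n,pc,s_[i])
    a=np.radians(10);A=np.array([[np.cos(a),np.sin(a)],[-np.sin(a),np.cos(a)]])
    hu=cv2.convexHull(np.argwhere(l==i)[:,::-1].astype(np.float32)).squeeze()
    L=(np.array([plane(x,.01,n)[:2] for x in hu])-[.524,-.249])@A.T;print(L.min(0),L.max(0))
E
```

```text
[ 0.5281 -0.2508  0.2113] w -0.00020907294375956906 gf 0.0 t 30.0833 n,u,y 0.04722449852003702 0.12250474344270469 -0.4787187884380186 F n,u,y 0.435107697193648 0.9633752033180351 -0.23060639943371322
top [362.6262 216.0076] [346 203  35  29 477]
[-0.0437 -0.0493] [0.0417 0.047 ]
side [323.2589 196.2563] [310 193  26  11  73]
[-0.039  -0.0324] [0.0414 0.0274]
```

```bash
cat >>h.py <<'E'
a_=np.radians(10);CX=np.array([np.cos(a_),np.sin(a_),0]);CY=np.array([-np.sin(a_),np.cos(a_),0]);H=np.array([.5733,-.2403,0])
def lid():
    p,R,s=pose();print("cx %.4f cy %.4f ztip %.4f"%((p-H)@CX,(p-H)@CY,p[2]+.0285),"F cx,cy,z",s["force"]@CX,s["force"]@CY,s["force"][2],"t",s["time_s"]);return p,R,s
E
python3 - <<'E'
from h import *
p,R,s=lid();print("mug",[(m-H)@CX for m in(plane((352,148),.0),plane((368,150),.05))],[(m-H)@CY for m in(plane((352,148),.0),plane((368,150),.05))],s["joint_pos"])
turn(R,toolR([0,0,-1],CY))
go(p,R,[H+CX*.087+[0,0,.2115],H+CX*.087+[0,0,.0695]])
E
```

```text
cx -0.0480 cy -0.0013 ztip 0.2357 F cx,cy,z -0.1525479613076568 0.0151697689751906 0.08177938347212477 t 30.1833
mug [np.float64(0.17849139540114145), np.float64(0.15097232034065095)] [np.float64(-0.011864766181547094), np.float64(-0.04941840739951237)] [-0.4431  0.2763 -0.0816  1.2111 -0.0004 -0.6183]
turn [-0.0004  0.0004  0.0002] rows>=0.0
shift [-0.9001  0.0079 -0.0273] rows>=3.3
shift [0.0012 0.0013 0.9467] rows>=3.5
```

Call:
apply_moves:
  rows:
    - {"dx": -0.2, "dy": 0.002, "dz": -0.02, "rx": 0, "ry": 0, "rz": 0, "grip": 0}
    - {"dx": -0.2, "dy": 0.002, "dz": 0, "rx": 0, "ry": 0, "rz": 0, "grip": 0}
    - {"dx": -0.2, "dy": 0.002, "dz": 0, "rx": 0, "ry": 0, "rz": 0, "grip": 0}
    - {"dx": -0.2, "dy": 0.002, "dz": 0, "rx": 0, "ry": 0, "rz": 0, "grip": 0}
    - {"dx": -0.1, "dy": 0, "dz": 0, "rx": 0, "ry": 0, "rz": 0, "grip": 0}
    - {"dx": 0, "dy": 0, "dz": 0, "rx": 0, "ry": 0, "rz": 0, "grip": 0}
    - {"dx": 0, "dy": 0, "dz": 0.2, "rx": 0, "ry": 0, "rz": 0, "grip": 0}
    - {"dx": 0, "dy": 0, "dz": 0.25, "rx": 0, "ry": 0, "rz": 0, "grip": 0}
    - {"dx": 0, "dy": 0, "dz": 0.25, "rx": 0, "ry": 0, "rz": 0, "grip": 0}
    - {"dx": 0, "dy": 0, "dz": 0.15, "rx": 0, "ry": 0, "rz": 0, "grip": 0}
    - {"dx": 0, "dy": 0, "dz": 0, "rx": 0, "ry": 0, "rz": 0, "grip": 0}
    - {"dx": 0, "dy": 0, "dz": 0, "rx": 0, "ry": 0, "rz": 0, "grip": 0}

```text
time_s: 31.18
position: [0.6559, -0.2246, 0.0802]
eef_rot: [-0.002, -0.087, 0.996, 0.001]
force: [0.9, -0.2, 0.9]
width: 0.0002
grip_force: 0.0
```

```bash
python3 -c "
from h import *
p,R,s=lid();turn(R,toolR([0,0,-1],CY))"
```

```text
cx 0.0841 cy 0.0011 ztip 0.1087 F cx,cy,z 0.8077873156269247 -0.37465814572113854 0.9355547273916672 t 31.1833
turn [ 0.0006 -0.0014  0.0001] rows>=0.0
```

Call:
apply_moves:
  rows:
    - {"dx": 0, "dy": 0, "dz": 0.05, "rx": 0, "ry": 0, "rz": 0, "grip": 0}
    - {"dx": 0.1, "dy": 0, "dz": 0, "rx": 0, "ry": 0, "rz": 0, "grip": 0}
    - {"dx": 0.11, "dy": 0, "dz": -0.04, "rx": 0, "ry": 0, "rz": 0, "grip": 0}
    - {"dx": 0.11, "dy": 0, "dz": -0.04, "rx": 0, "ry": 0, "rz": 0, "grip": 0}
    - {"dx": 0.1, "dy": 0, "dz": -0.011, "rx": 0, "ry": 0, "rz": 0, "grip": 0}
    - {"dx": 0.1, "dy": 0, "dz": -0.011, "rx": 0, "ry": 0, "rz": 0, "grip": 0}
    - {"dx": 0, "dy": 0, "dz": 0, "rx": 0, "ry": 0, "rz": 0, "grip": 0}
    - {"dx": 0, "dy": 0, "dz": 0, "rx": 0, "ry": 0, "rz": 0, "grip": 0}

```text
time_s: 31.85
position: [0.5829, -0.2394, 0.0923]
eef_rot: [0.002, -0.087, 0.996, -0.001]
force: [-0.0, 0.8, 1.0]
width: 0.0001
grip_force: 0.0
```

```bash
python3 -c "
from h import *
p,R,s=lid();turn(R,toolR([0,0,-1],CY))"
```

```text
cx 0.0096 cy -0.0008 ztip 0.1208 F cx,cy,z 0.09841968268894595 0.7723768088574101 1.0106633080725405 t 31.85
turn [-0.0008  0.0011 -0.    ] rows>=0.0
```

Call:
apply_moves:
  rows:
    - {"dx": 0.1, "dy": 0, "dz": 0.038, "rx": 0, "ry": 0, "rz": 0, "grip": 0}
    - {"dx": 0.1, "dy": 0, "dz": 0.038, "rx": 0, "ry": 0, "rz": 0, "grip": 0}
    - {"dx": 0.072, "dy": 0, "dz": 0.042, "rx": 0, "ry": 0, "rz": 0, "grip": 0}
    - {"dx": 0.072, "dy": 0, "dz": 0.042, "rx": 0, "ry": 0, "rz": 0, "grip": 0}
    - {"dx": 0, "dy": 0, "dz": 0, "rx": 0, "ry": 0, "rz": 0, "grip": 0}
    - {"dx": 0, "dy": 0, "dz": 0, "rx": 0, "ry": 0, "rz": 0, "grip": 0}

```text
time_s: 32.35
position: [0.5317, -0.2477, 0.0664]
eef_rot: [0.0, -0.087, 0.996, -0.0]
force: [1.0, 0.5, 0.1]
width: 0.0004
grip_force: 0.0
```

```bash
python3 - <<'E'
from h import *
p,R,s=lid()
im=vision.get_image("side")["img"][:,:,::-1];cv2.imwrite("pics/side11.png",im)
E
```

```text
cx -0.0423 cy -0.0001 ztip 0.0949 F cx,cy,z 1.0908046152793174 0.34920803613740803 0.13109890128606758 t 32.35
```

Continue the swing and press down.

Call:
apply_moves:
  rows:
    - {"dx": 0.056, "dy": 0, "dz": 0.055, "rx": 0, "ry": 0, "rz": 0, "grip": 0}
    - {"dx": 0.056, "dy": 0, "dz": 0.055, "rx": 0, "ry": 0, "rz": 0, "grip": 0}
    - {"dx": 0.036, "dy": 0, "dz": 0.06, "rx": 0, "ry": 0, "rz": 0, "grip": 0}
    - {"dx": 0.036, "dy": 0, "dz": 0.05, "rx": 0, "ry": 0, "rz": 0, "grip": 0}
    - {"dx": 0, "dy": 0, "dz": 0, "rx": 0, "ry": 0, "rz": 0, "grip": 0}
    - {"dx": 0, "dy": 0, "dz": 0, "rx": 0, "ry": 0, "rz": 0, "grip": 0}

```text
time_s: 32.9
position: [0.5034, -0.2522, 0.0325]
eef_rot: [-0.0, -0.087, 0.996, 0.0]
force: [0.2, 0.6, -1.0]
width: -0.0001
grip_force: 0.0
```

Call:
apply_moves:
  rows:
    - {"dx": 0, "dy": 0, "dz": 0.02, "rx": 0, "ry": 0, "rz": 0, "grip": 0}
    - {"dx": 0, "dy": 0, "dz": 0, "rx": 0, "ry": 0, "rz": 0, "grip": 0}
    - {"dx": 0, "dy": 0, "dz": 0, "rx": 0, "ry": 0, "rz": 0, "grip": 0}

```text
time_s: 33.15
position: [0.5042, -0.2525, 0.0301]
eef_rot: [0.0, -0.088, 0.996, -0.0]
force: [0.7, 0.8, 0.2]
width: 0.0003
grip_force: 0.0
```

```bash
python3 - <<'E'
from h import *
p,R,s=lid()
E
```

```text
cx -0.0702 cy 0.0000 ztip 0.0586 F cx,cy,z 0.8061082034511197 0.6233923043126399 0.17809999847423638 t 33.15
```

Call:
apply_moves:
  rows:
    - {"dx": 0, "dy": 0, "dz": 0.015, "rx": 0, "ry": 0, "rz": 0, "grip": 0}
    - {"dx": 0, "dy": 0, "dz": 0, "rx": 0, "ry": 0, "rz": 0, "grip": 0}
    - {"dx": 0, "dy": 0, "dz": 0, "rx": 0, "ry": 0, "rz": 0, "grip": 0}

```text
time_s: 33.4
position: [0.5038, -0.2524, 0.0277]
eef_rot: [0.0, -0.087, 0.996, -0.0]
force: [0.1, -0.3, 0.7]
width: -0.0
grip_force: 0.0
```

Call:
apply_moves:
  rows:
    - {"dx": 0, "dy": 0, "dz": 0.01, "rx": 0, "ry": 0, "rz": 0, "grip": 0}
    - {"dx": 0, "dy": 0, "dz": 0, "rx": 0, "ry": 0, "rz": 0, "grip": 0}
    - {"dx": 0, "dy": 0, "dz": 0, "rx": 0, "ry": 0, "rz": 0, "grip": 0}

```text
time_s: 33.65
position: [0.5037, -0.2524, 0.0262]
eef_rot: [0.0, -0.087, 0.996, -0.0]
force: [-0.4, 1.5, -0.3]
width: 0.0001
grip_force: 0.0
```

Call:
apply_moves:
  rows:
    - {"dx": 0, "dy": 0, "dz": 0.01, "rx": 0, "ry": 0, "rz": 0, "grip": 0}
    - {"dx": 0, "dy": 0, "dz": 0, "rx": 0, "ry": 0, "rz": 0, "grip": 0}
    - {"dx": 0, "dy": 0, "dz": 0, "rx": 0, "ry": 0, "rz": 0, "grip": 0}

```text
time_s: 33.9
position: [0.5038, -0.2525, 0.0251]
eef_rot: [0.0, -0.087, 0.996, -0.0]
force: [-0.7, 0.8, 5.6]
width: -0.0004
grip_force: 2.4
```

Call:
apply_moves:
  rows:
    - {"dx": 0, "dy": 0, "dz": 0.01, "rx": 0, "ry": 0, "rz": 0, "grip": 0}
    - {"dx": 0, "dy": 0, "dz": 0, "rx": 0, "ry": 0, "rz": 0, "grip": 0}
    - {"dx": 0, "dy": 0, "dz": 0, "rx": 0, "ry": 0, "rz": 0, "grip": 0}

```text
time_s: 34.15
position: [0.5039, -0.2526, 0.0249]
eef_rot: [0.0, -0.087, 0.996, -0.001]
force: [-5.7, 2.2, 17.1]
width: -0.0001
grip_force: 8.4
```

Call:
apply_moves:
  rows:
    - {"dx": 0, "dy": 0, "dz": -0.1, "rx": 0, "ry": 0, "rz": 0, "grip": 0}
    - {"dx": 0, "dy": 0, "dz": -0.2, "rx": 0, "ry": 0, "rz": 0, "grip": 0}
    - {"dx": 0, "dy": 0, "dz": -0.25, "rx": 0, "ry": 0, "rz": 0, "grip": 0}
    - {"dx": 0, "dy": 0, "dz": -0.25, "rx": 0, "ry": 0, "rz": 0, "grip": 0}
    - {"dx": 0, "dy": 0.2, "dz": -0.2, "rx": 0, "ry": 0, "rz": 0, "grip": 0}
    - {"dx": 0.2, "dy": 0.2, "dz": 0, "rx": 0, "ry": 0, "rz": 0, "grip": 0}
    - {"dx": 0.1, "dy": 0.2, "dz": 0, "rx": 0, "ry": 0, "rz": 0, "grip": 0}
    - {"dx": 0, "dy": 0.2, "dz": 0, "rx": 0, "ry": 0, "rz": 0, "grip": 0}
    - {"dx": 0, "dy": 0.2, "dz": 0, "rx": 0, "ry": 0, "rz": 0, "grip": 0}
    - {"dx": 0, "dy": 0.2, "dz": 0, "rx": 0, "ry": 0, "rz": 0, "grip": 0}
    - {"dx": 0, "dy": 0, "dz": 0, "rx": 0, "ry": 0, "rz": 0, "grip": 0}
    - {"dx": 0, "dy": 0, "dz": 0, "rx": 0, "ry": 0, "rz": 0, "grip": 0}

```text
time_s: 35.15
position: [0.4285, -0.0828, 0.1726]
eef_rot: [0.0, -0.089, 0.996, -0.0]
force: [1.1, -0.3, 0.1]
width: -0.0001
grip_force: 0.0
```

```bash
python3 - <<'E'
from h import *
T=vision.get_image("top")["img"][:,:,::-1].copy();S=vision.get_image("side")["img"][:,:,::-1].copy()
cv2.imwrite("pics/top12.png",T);cv2.imwrite("pics/side12.png",S)
C=H-CX*.05
h=cv2.cvtColor(T,cv2.COLOR_BGR2HSV);g=((h[...,0]>45)&(h[...,0]<85)&(h[...,1]>90));print("green near case",g[185:245,335:395].sum())
# closed lid: top outer corners at z .056 -> project and refine edges in both views
cor=[C+CX*sx*.05+CY*sy*.056+[0,0,.056] for sx,sy in((1,1),(-1,1),(-1,-1),(1,-1))]
for n,im in(("top",T),("side",S)):
    G=cv2.cvtColor(im,6);q=[proj(c,n) for c in cor]
    for i in range(4):
        e=edge(G,q[i],q[(i+1)%4],4);d=[np.round(e[0]-q[i],1),np.round(e[1]-q[(i+1)%4],1)];print(n,i,np.round(q[i],1),d)
# front top edge height by line intersect
et=edge(cv2.cvtColor(T,6),proj(cor[1],"top"),proj(cor[2],"top"),3);es=edge(cv2.cvtColor(S,6),proj(cor[1],"side"),proj(cor[2],"side"),3)
print("front edge",line3(et,es,-.26))
E
```

```text
green near case 0
top 0 [344.8 201.5] [array([ 1.1, -0.2]), array([ 1.5, -0.3])]
top 1 [351.  233.1] [array([-0.2, -1.7]), array([0.1, 0.5])]
top 2 [386.5 227. ] [array([ 0.4, -0.1]), array([-3.3,  1.1])]
top 3 [380.  195.5] [array([-0.3,  4.6]), array([ 0.2, -3.4])]
side 0 [304.6 191.8] [array([-0.1,  0.6]), array([-0.2,  0.8])]
side 1 [333.3 198.7] [array([0.1, 0. ]), array([-0.2, -0.1])]
side 2 [342.7 179.7] [array([-0.3,  0.9]), array([ 0.4, -1.3])]
side 3 [315.3 173.4] [array([0.2, 0.1]), array([-1.2, -0.8])]
front edge (array([ 0.4749, -0.26  ,  0.0583]), array([ 0.2067, -0.9746, -0.0864]))
```

```bash
python3 -c "
from plant import manip
print(manip.hand_in())"
```

```text
the job is handed in; nothing more can be done
None
```

I handed the job in at about 35 s of the 72 s limit: cover flat on the mat bar up, board lowered flat into the case, and lid pressed firmly shut (front edge within about 1 px of closed in the side view); no verdict came back.

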